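# Open the pump, load the clamping plate and pump it up

## Robot

A 6-joint arm with a two-finger parallel gripper is mounted at the origin on the work surface. World frame = base frame: x ahead of the robot, y to its left, z up, the work surface at z = 0. Lengths are in mm, angles in rad, forces in N, time in s.
With the tool pointing down it reaches from about 325 to 1000 mm from the base axis. Payload 5.1 kg.
Tool frame: the origin (TCP) lies at the very end of the fingers, on their centre line; the grasp point (between the pads) lies 19 mm behind it; z points along the fingers, y is the direction in which the jaws open and shut (so a half turn about z gives the same grasp; the last joint's range is limited). The gripper opens to 85 mm and grips with 20 to 120 N. Pads are 22 mm wide; open, the fingers measure 114 mm over their backs; the gripper's body (76 mm by 85 mm) begins 54 mm behind the grasp point. The pads swing forward as they close: fully open they stand 13 mm farther back than shut.
Start: joints at [1.173, 0.124, 1.65, -0, 1.367, -0.083], TCP at [201.278, 618.039, 231.322] pointing down, gripper open.
Joint ranges: [-2.61, 2.61], [-1.02, 2.33], [0.03, 2.71], [-1.35, 4.49], [0.32, 2.68], [-2.91, 2.91]. Speed limits (rad/s): [2.57, 2.57, 3.14, 3.14, 3.14, 3.14].

## Interface

Orientations are given as a unit quaternion [x, y, z, w].
In Python, from plant import ctrl gives the robot as it stands.
- The arm moves only by the tool arm_command, never from a script. Its argument "motion" is a list of rows, each a list of 3 entries, a list of its own where there are three numbers: the shift along the world's x, y, z in m, then the turn, a rotation vector about the world's x, y, z in rad, then the opening, from 0 (shut) to 1 (fully open). A call has 1 to 8 rows; each row is the pose to reach, as a shift and turn from the pose commanded when the call began; what a row does not reach only later rows make up. A row lasts 1/8 s, in which the tool goes at most 62.5 mm and 10.7 degrees, less where a joint would pass 70% of its speed; a pose out of reach is approached as far as the arm can. A call with a gripper value outside its range is refused whole. The fingers move at their own pace and stop on an object; "grip_force" is the grip in N (left out, the last holds). Time passes only in rows, so rows that repeat a pose let the fingers close. It gives the time, the measured TCP pose, the force and the opening at its end, in the units of the state.
- ctrl.sense(): the state, without advancing time (a new reading comes with each control period).
- ctrl.snapshot(name): name is "side" or "top" or "wrist"; returns a dict with "color" (420x560x3 uint8, blue, green, red), "mtx" (3x3 intrinsics, pixels), "world_from_camera" (4x4, takes a point from camera to world coordinates); the wrist camera has in their place "T_tool_cam" (4x4, takes a point from camera to tool coordinates, whose origin is the TCP and whose axes are the flange's). Camera axes: x right, y up, looking along -z (the intrinsics and any distortion apply to the point x, -y, -z); pixel columns grow to the right and rows downward; lengths in mm; the calibration is good to about 2 mm. A picture is of the moment at which its call begins: read the wrist's pose just before it. There is no depth.
- ctrl.job_done(): hands the job in, once; it reports no verdict.
The state is a dict: "t": time; "q": joint angles; "dq": joint speeds; "effort": joint torques, N m; "ee_pos": TCP position; "orientation": TCP orientation; "ft_force": force on the tool from outside, world axes, zero at the start; "ft_torque": the same for the moment, N m; "width": finger opening in mm.
Only numpy, scipy, OpenCV 4.12 (cv2) and the standard library are available. Lean on these libraries where they do the work, as an engineer would, in place of code of your own. Each camera call takes 0.05 s, during which the arm holds its last target.

## Task

Unscrew the cap of the hand pump's reservoir and lay it in the wooden tray, and put every brass blank on the bench fully down, hub up, into a nest of its own shape in the clamping plate. Only when the reservoir is open and all the blanks are in, pump the lever three full strokes, each down to its stop and then right back up to its rest. Leave the oil bottle, the screwdriver and the white pot where they are.

Things in the scene. Friction and masses are not known exactly. Their poses are not given: they have to be found in the camera images.
- pump: green hydraulic hand pump, fixed. Origin: on the bench under the lever's pivot; z up; the lever points along -x, the reservoir (84 mm across) stands at x = +85 mm. Base plate from x = -70 to +145 mm, 100 mm wide, 14 mm high. Lever bracket within 30 mm of the origin, 110 mm high; pivot axis along y, 95 mm high.
- neck (a point): centre of the shoulder on top of the reservoir, 82 mm above the bench, on which the closed cap's rim sits; z up is the thread's axis. The steel neck with its thread (45 mm across) stands 28 mm up from here.
- cap: black twelve-sided screw cap, loose, 60 mm across flats (square to its x axis and every 30 deg), 34 mm tall, 60 g. Origin: centre of its open underside, z to its closed top. Right-hand thread, 8 mm rise a turn, 2 to 3 mm play: unscrews counter-clockwise from above, rising as it turns, and lets go after 2.0 turns; then lift it straight up, 30 mm more to clear the neck. Turns easily, stays as left.
- pump_lever (a joint): pump lever's angle in rad: 0 at its upper rest (lever 0.40 rad above level), grows as the handle is pressed down, 0.6 at the lower stop. A spring drives it back up when let go; pressing it down takes about 5 N at the start and 10 N at the stop.
- lever_grip (a point): middle of the lever's rubber cross handle, a bar 22 mm in diameter and 70 mm long across the lever (along the pump's y); the point lies on the bar's axis, 130 mm from the pivot; about 146 mm above the bench at rest and 69 mm at the stop.
- plate: steel clamping plate 168 x 168 x 22 mm, fixed flat on the bench, with two round and two square nests in its top, 76 mm apart, like shapes on diagonals. Origin: centre of its underside, z up, x and y along its sides.
- round_nest_a (a point): centre of the floor of a round nest in the plate, 10 mm below the plate's top; the nest is 59 mm across, with a small chamfer at the mouth. Axes as the plate's, z up.
- round_nest_b (a point): centre of the floor of a round nest in the plate, 10 mm below the plate's top; the nest is 59 mm across, with a small chamfer at the mouth. Axes as the plate's, z up.
- square_nest_a (a point): centre of the floor of a square nest in the plate, 10 mm below the plate's top; the nest is 53 x 53 mm, sides along the plate's x and y, with a small chamfer at the mouth. Axes as the plate's, z up.
- square_nest_b (a point): centre of the floor of a square nest in the plate, 10 mm below the plate's top; the nest is 53 x 53 mm, sides along the plate's x and y, with a small chamfer at the mouth. Axes as the plate's, z up.
- round_a: loose brass wheel blank, one of up to two round ones (None when absent): a disc 56 mm across and 12 mm thick with a round hub of 30 mm diameter standing 26 mm above it in the middle (38 mm tall in all). About 0.3 kg. Stands flat on the bench, hub up, z up. Origin: centre of the underside.
- round_b: loose brass wheel blank, one of up to two round ones (None when absent): a disc 56 mm across and 12 mm thick with a round hub of 30 mm diameter standing 26 mm above it in the middle (38 mm tall in all). About 0.3 kg. Stands flat on the bench, hub up, z up. Origin: centre of the underside.
- square_a: loose brass wheel blank, one of up to two square ones (None when absent): a square plate 50 x 50 x 12 mm with a square hub 30 x 30 mm, sides parallel to the plate's, standing 26 mm above it in the middle (38 mm tall in all). About 0.3 kg. Stands flat on the bench, hub up, z up. Origin: centre of the underside. x and y are along its sides.
- square_b: loose brass wheel blank, one of up to two square ones (None when absent): a square plate 50 x 50 x 12 mm with a square hub 30 x 30 mm, sides parallel to the plate's, standing 26 mm above it in the middle (38 mm tall in all). About 0.3 kg. Stands flat on the bench, hub up, z up. Origin: centre of the underside. x and y are along its sides.
- tray: shallow open wooden tray 130 x 130 mm, 22 mm high, walls 4 mm, floor 4 mm thick, fixed on the bench. Origin: centre of its underside, z up, x and y along its sides.
- oil_bottle: bystander: amber bottle, 50 mm across, 120 mm tall. Origin: centre of the underside.
- screwdriver: bystander: screwdriver 180 mm long lying on the bench, black handle. Origin about its middle.
- pot: bystander: white ceramic pot, 70 mm across, 70 mm tall. Origin: centre of the underside.
There are look-alikes about, which are no part of the job. What is shaped like the square_b but purple is not meant. What is shaped like the round_b but red is not meant.

How it is judged:
By the outcome, as a careful person would: the job done as asked, in the order asked, and still so for the second after the job is handed in, with the robot touching nothing.
Of round_a, round_b, square_a, square_b only 2 to 4 are there at a start; the rules pass over those that are not, and their reading is None.
At some moment in a run one of round_a, round_b, square_a, square_b may be knocked a few centimetres aside while the robot is not near it.
Once in a run the grip may slacken for a moment while it holds something.
It also fails if it takes over 210 s, if anything falls off the work surface, if the arm or the gripper's body presses on something with over 40 N, if the wrist force passes 120 N, or if a joint passes its speed limit or range.

## Working session

There is one attempt and no reset: what is moved stays moved. The work goes in short steps, Python scripts to look and compute and a tool call to move; the robot and the scene stay as the last step left them, time stands still between calls to the robot, and variables do not carry over. Pictures are saved under pics/ and viewed, and the job is handed in when it is done.

Besides the shell and the picture viewer there is one more tool, called after "Request:" by a JSON object that holds its "method" and its "body". arm_command: Moves the arm, as the interface text tells. Its arguments: {"type":"object","properties":{"motion":{"type":"array","items":{"type":"array"}},"grip_force":{"type":"number"}},"required":["motion"]}

```bash
ls; mkdir -p pics
cat > h.py <<'E'
import numpy as np, cv2
from scipy.spatial.transform import Rotation as R
from plant import ctrl
def cam(n):
    s=ctrl.sense(); d=ctrl.snapshot(n)
    if n=='wrist':
        T=np.eye(4);T[:3,:3]=R.from_quat(s['orientation']).as_matrix();T[:3,3]=s['ee_pos']
        W=T@np.array(d['T_tool_cam'])
    else: W=np.array(d['world_from_camera'])
    return d['color'],np.array(d['mtx']),W,d
def save(n,name):
    im,K,W,d=cam(n); cv2.imwrite(f'pics/{name}.png',im); np.savez(f'pics/{name}.npz',K=K,W=W); return im,K,W
def load(name):
    z=np.load(f'pics/{name}.npz'); return cv2.imread(f'pics/{name}.png'),z['K'],z['W']
def ray(K,W,u,v):
    p=np.linalg.inv(K)@np.array([u,v,1.]); d=W[:3,:3]@np.array([p[0],-p[1],-p[2]]); return W[:3,3],d/np.linalg.norm(d)
def atz(K,W,u,v,z):
    o,d=ray(K,W,u,v); return o+d*(z-o[2])/d[2]
def proj(K,W,P):
    c=np.linalg.inv(W)@np.append(P,1.); q=K@np.array([c[0],-c[1],-c[2]]); return q[:2]/q[2]
def crop(name,x0,y0,x1,y1,f,out):
    im,_,_=load(name); c=cv2.resize(im[y0:y1,x0:x1],None,fx=f,fy=f,interpolation=cv2.INTER_CUBIC); cv2.imwrite(f'pics/{out}.png',c)
E
python3 - <<'E'
from h import *
for n in ['side','top','wrist']:
    im,K,W=save(n,n+'0'); print(n,im.shape,K.round(1).tolist(),W.round(3).tolist())
    d=ctrl.snapshot(n); print([k for k in d])
print(ctrl.sense())
E
```

```text
pics
side (420, 560, 3) [[464.5, 0.0, 282.0], [0.0, 464.5, 209.2], [0.0, 0.0, 1.0]] [[0.868, 0.269, -0.418, 36.643], [-0.497, 0.455, -0.739, -943.304], [-0.008, 0.849, 0.529, 788.443], [0.0, 0.0, 0.0, 1.0]]
['color', 'mtx', 'world_from_camera']
top (420, 560, 3) [[384.9, 0.0, 276.3], [0.0, 384.9, 209.7], [0.0, 0.0, 1.0]] [[0.016, 0.991, -0.132, 468.51], [-1.0, 0.013, -0.018, -17.716], [-0.017, 0.132, 0.991, 932.309], [0.0, 0.0, 0.0, 1.0]]
['color', 'mtx', 'world_from_camera']
wrist (420, 560, 3) [[342.3, 0.0, 278.7], [0.0, 342.3, 207.0], [0.0, 0.0, 1.0]] [[0.309, -0.915, -0.26, 134.219], [0.951, 0.297, 0.086, 639.543], [-0.002, -0.274, 0.962, 373.996], [0.0, 0.0, 0.0, 1.0]]
['color', 'mtx', 'T_tool_cam']
{'t': 0.3, 'q': array([ 1.17337989e+00,  1.24047053e-01,  1.65079403e+00, -4.95050909e-07,
        1.36752764e+00, -8.25991106e-02]), 'dq': array([ 0.0001826 , -0.00382184, -0.00409353, -0.00032337,  0.00252067,
        0.00126992]), 'effort': array([-2.23265183e-04, -4.22981608e+01, -3.65042353e+01, -1.49252951e-04,
        3.91463604e-03, -5.25031432e-07]), 'ee_pos': array([201.20393509, 617.82854468, 230.86986926]), 'orientation': array([ 1.56759377e-01,  9.87636749e-01, -3.76968348e-04, -9.20039947e-05]), 'ft_force': array([ 0.29404598,  0.24172401, -0.39313347]), 'ft_torque': array([ 0.01587207, -0.02476182, -0.04758795]), 'width': 85.34807668101931}
```

View pics/side0.png

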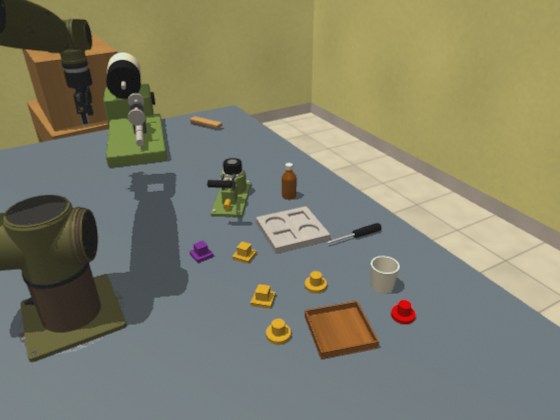

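View pics/top0.png

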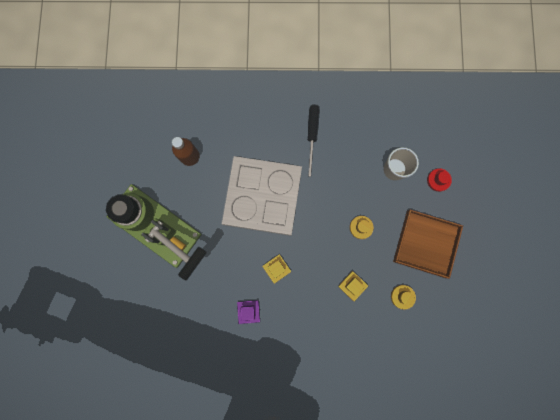

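View pics/wrist0.png

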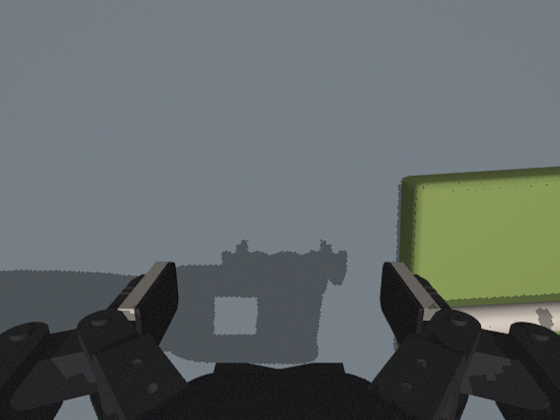

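The side and top views show four brass blanks. In the top view the squares are near (277,269) and (354,286), and the rounds near (362,227) and (404,297). The purple and red parts are decoys. The pump is at left, the plate in the middle and the tray at right (428,243). I'll zoom in.

Run:
```python
from h import *
crop('top0',90,170,220,290,6,'c_pump')
crop('top0',215,145,315,245,6,'c_plate')
crop('top0',250,205,430,325,4.4,'c_bl')
crop('top0',380,130,480,290,3.7,'c_tray')
```

```text
(no output)
```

View pics/c_pump.png

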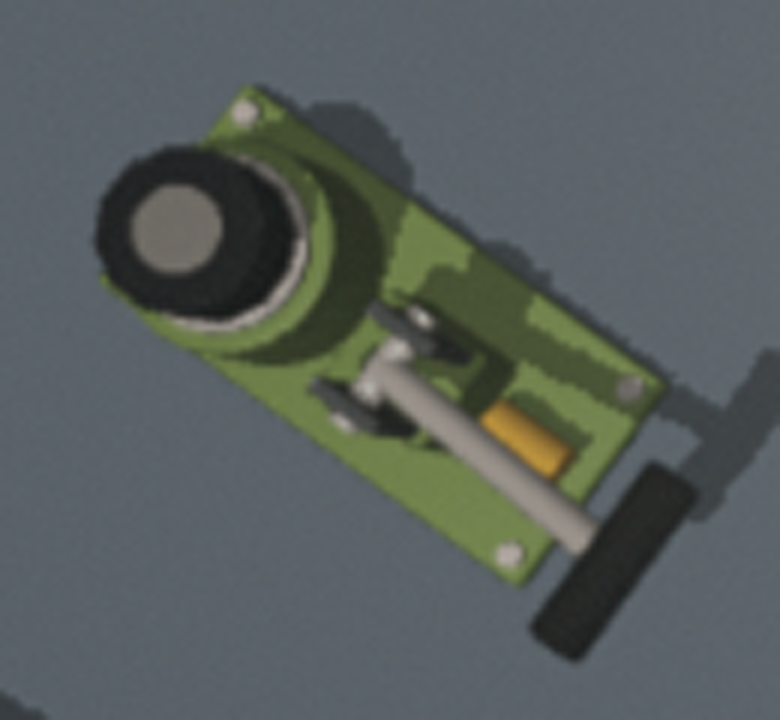

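View pics/c_plate.png

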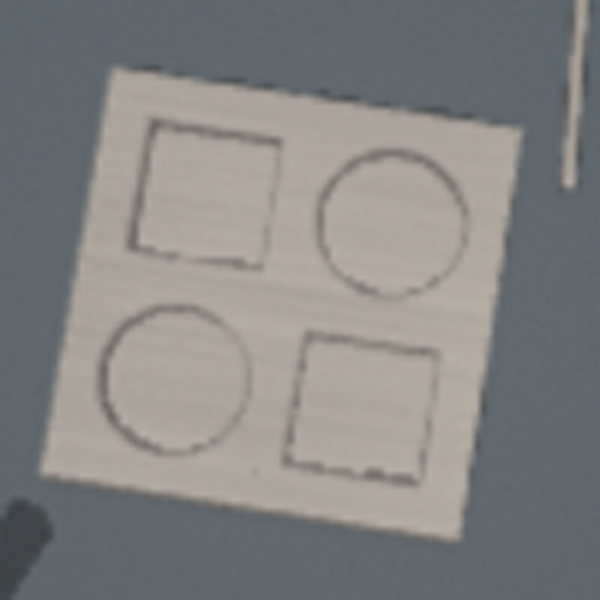

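View pics/c_bl.png

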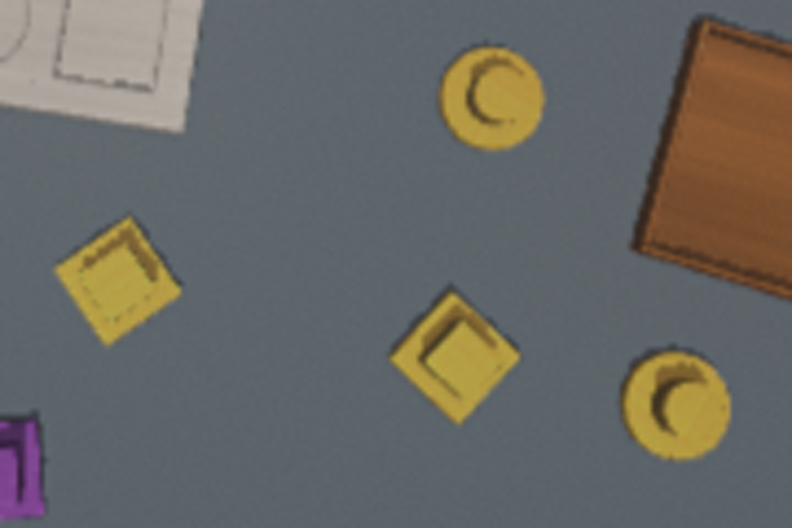

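View pics/c_tray.png

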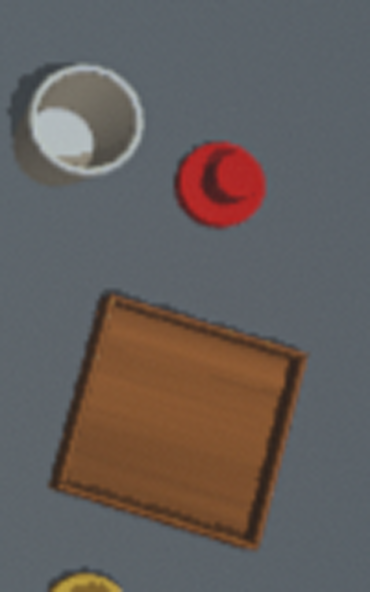

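Run:
```python
from h import *
im,K,W=load('top0')
def P(u,v,f,x0,y0,z): return atz(K,W,(u+.5)/f-.5+x0,(v+.5)/f-.5+y0,z)
def rect(pts,f,x0,y0,z,n):
    C=np.array([P(u,v,f,x0,y0,z) for u,v in pts]); e=np.roll(C,-1,0)-C
    a=np.degrees(np.arctan2(e[:,1],e[:,0]))
    print(n,'ctr',C.mean(0).round(1),'len',np.linalg.norm(e,axis=1).round(1),'ang',a.round(1)); return C
rect([(112,65),(523,128),(460,540),(40,475)],6,215,145,22,'plate')
rect([(150,120),(283,142),(263,269),(130,248)],6,215,145,22,'sqnest1')
rect([(308,332),(440,352),(421,485),(283,465)],6,215,145,22,'sqnest2')
print('rn1',P(393,223,6,215,145,22).round(1),'rn2',P(175,380,6,215,145,22).round(1))
rect([(130,217),(182,292),(108,346),(54,269)],4.4,250,205,12,'sq1')
rect([(450,288),(520,356),(460,424),(390,357)],4.4,250,205,12,'sq2')
for n,(l,r,t,b) in dict(r1=(440,545,43,151),r2=(622,732,347,461)).items():
    print(n,P((l+r)/2,(t+b)/2,4.4,250,205,12).round(1), np.linalg.norm(P(l,(t+b)/2,4.4,250,205,12)-P(r,(t+b)/2,4.4,250,205,12)))
C=[P(u,v,6,90,170,14) for u,v in [(255,88),(665,383),(520,585)]]; C=np.array(C)
print('pump',C.round(1),np.linalg.norm(np.diff(C,axis=0),axis=1))
ax=(C[0]-C[1]);L=np.linalg.norm(ax);ax/=L; print('x axis ang',np.degrees(np.arctan2(ax[1],ax[0])))
mid=(C[1]+C[2])/2; o=mid+ax*70; print('origin',o.round(1),'neck',(o+85*ax).round(1))
print('cap from top disc',P(176,229,6,90,170,116).round(1))
print('grip',P(614,562,6,90,170,146+0).round(1))
print('pivot', P(385,375,6,90,170,95+5).round(1))
rect([(110,292),(305,352),(257,549),(52,487)],3.7,380,130,22,'tray')
```

```text
plate ctr [626.   34.6  22. ] len [168.7 168.3 168.4 169.2] ang [-98.3 171.9  82.   -8. ]
sqnest1 ctr [668.5  66.5  22. ] len [54.7 52.7 54.2 53.2] ang [-98.9 172.4  81.6  -7.1]
sqnest2 ctr [582.6   2.1  22. ] len [53.3 53.7 55.2 54.2] ang [-98.  172.6  82.5  -9.4]
rn1 [657.7  -8.8  22. ] rn2 [592.9  77.2  22. ]
sq1 ctr [450.9  -3.3  12. ] len [48.7 48.9 50.1 49.5] ang [-144.2  126.6   36.4  -54.9]
sq2 ctr [ 414.2 -183.1   12. ] len [50.9 48.3 50.3 49. ] ang [-133.7  138.1   47.   -41.2]
r1 [ 552.9 -204.9   12. ] 56.825960525905586
r2 [ 391.2 -300.    12. ] 57.94082561232438
pump [[648.8 352.9  14. ]
 [531.  180.3  14. ]
 [450.4 234.5  14. ]] [208.9420595   97.13291701]
x axis ang 55.690820665781175
origin [530.1 265.2  14. ] neck [578.1 335.5  14. ]
cap from top disc [576.9 337.  116. ]
grip [461.2 166.7 146. ]
pivot [526.6 263.8 100. ]
tray ctr [ 516.  -358.7   22. ] len [127.7 129.2 131.8 130.9] ang [-106.8  164.    73.9  -17.8]
```

```bash
python3 - <<'E'
from h import *
im,K,W=load('side0')
for u,v in [(112,160),(163,158),(163,125),(110,125),(205,123),(230,170)]: print(u,v,atz(K,W,u,v,0).round(0))
im,K,W=load('wrist0')
for u,v in [(402,180),(560,168),(400,300)]: print(u,v,atz(K,W,u,v,50).round(0))
E
python3 -c "
from h import *
crop('side0',60,20,260,220,3.5,'c_side')"
```

```text
112 160 [269. 809.   0.]
163 158 [446. 724.   0.]
163 125 [ 553. 1062.    0.]
110 125 [ 344. 1188.    0.]
205 123 [727. 987.   0.]
230 170 [630. 496.   0.]
402 180 [233. 732.  50.]
560 168 [268. 877.  50.]
400 300 [360. 702.  50.]
```

View pics/c_side.png

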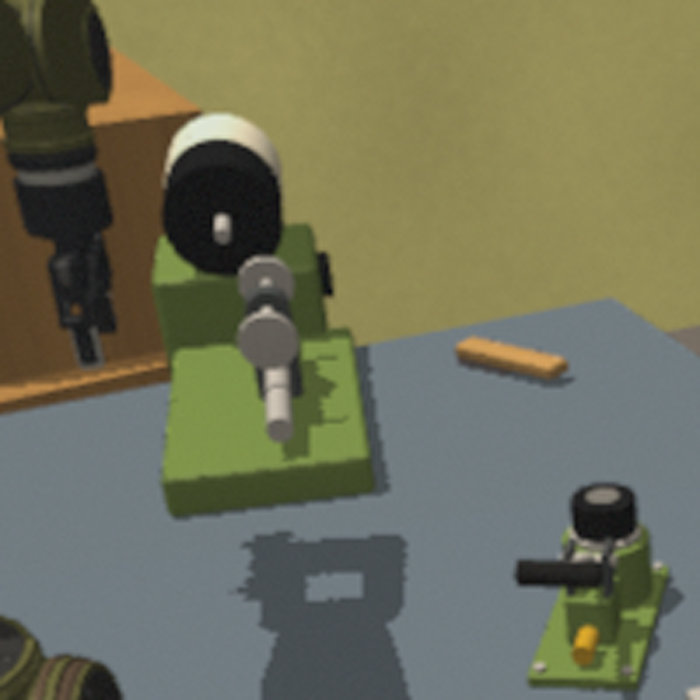

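Request:
{"method": "arm_command", "body": {"motion": [[[0.047,-0.035,0.0],[0,0,-0.18],1],[[0.094,-0.07,0.0],[0,0,-0.36],1],[[0.141,-0.105,0.0],[0,0,-0.54],1],[[0.188,-0.14,0.0],[0,0,-0.72],1],[[0.235,-0.175,0.0],[0,0,-0.9],1],[[0.282,-0.21,0.0],[0,0,-1.08],1],[[0.329,-0.245,0.0],[0,0,-1.26],1],[[0.376,-0.282,0.0],[0,0,-1.44],1]], "grip_force": 40}}

```text
t: 1.3
ee_pos: [578.6, 334.8, 231.4]
orientation: [0.771, 0.637, 0.0, -0.0]
ft_force: [-0.8, 1.1, -0.5]
width: 85.5
```

Run:
```python
from h import *
save('wrist','w1'); s=ctrl.sense(); print(s['t'],s['q'].round(3),s['ee_pos'].round(1),s['ft_force'].round(1))
```

```text
1.35 [ 0.436  0.167  1.603 -0.005  1.37   0.636] [583.7 329.7 231.2] [ 2.1 -2.9  0.6]
```

View pics/w1.png

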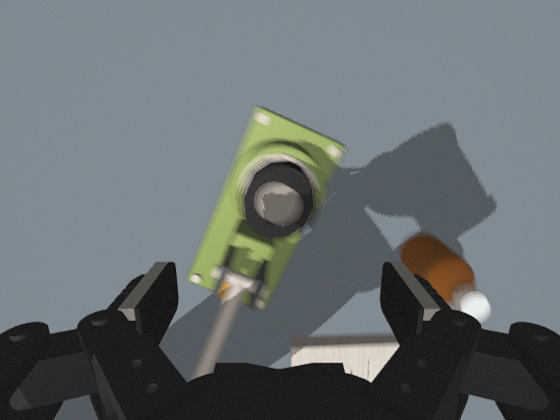

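Request:
{"method": "arm_command", "body": {"motion": [[[0,0,0],[0,0,0],1],[[0,0,0],[0,0,0],1],[[0,0,0],[0,0,0],1]]}}

```text
t: 1.72
ee_pos: [576.2, 337.1, 231.4]
orientation: [0.768, 0.64, -0.0, -0.0]
ft_force: [-0.2, -1.0, -0.7]
width: 85.6
```

Run:
```python
from h import *
im,K,W=save('wrist','w2'); s=ctrl.sense(); print(s['t'],s['q'].round(3),s['ee_pos'].round(1),s['ft_force'].round(1),s['orientation'])
x0,y0=220,130
print(proj(K,W,[577,336,116]),proj(K,W,[577,336,82]))
crop('w2',200,130,360,250,5,'c_cap')
```

```text
1.775 [0.449 0.162 1.608 0.    1.372 0.631] [576.2 337.2 231.5] [-0.7  1.1  0.9] [ 7.68343835e-01  6.40037301e-01  4.00824495e-05 -5.62614902e-05]
[281.14571985 202.88716317] [280.86304415 192.74910244]
```

View pics/c_cap.png

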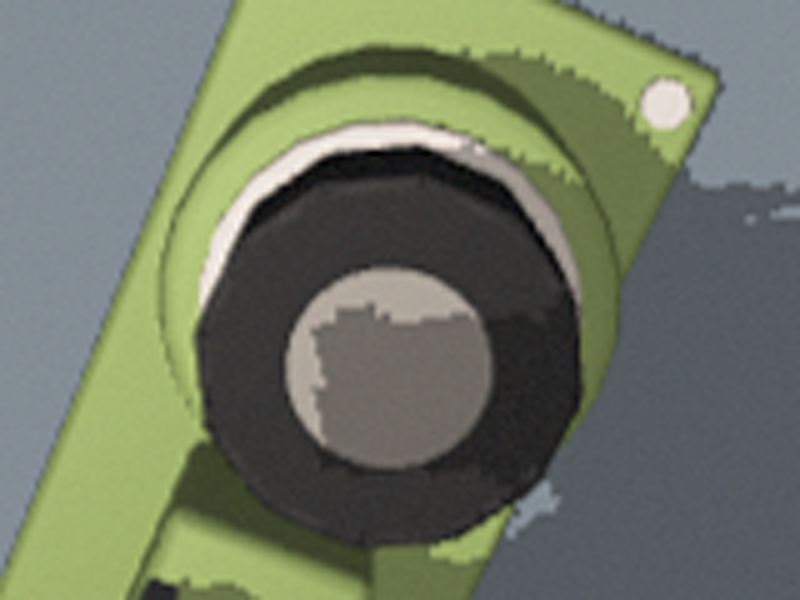

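Run:
```python
from h import *
im,K,W=load('w2')
c=atz(K,W,(389+.5)/5-.5+200,(368+.5)/5-.5+130,116); print(c.round(1))
s=ctrl.sense(); M=R.from_quat(s['orientation']).as_matrix(); ty=np.degrees(np.arctan2(M[1,1],M[0,1])); print('tool y ang',ty)
# dark silhouette fit: for top-face polygon yaw
outs=[]
for dy in (0,7.5,15,22.5):
    big=cv2.resize(im[130:250,200:360],None,fx=4,fy=4,interpolation=cv2.INTER_CUBIC)
    for z,col in ((116,(0,255,255)),):
        r=30/np.cos(np.pi/12); pts=[]
        for k in range(12):
            a=np.radians(ty+dy+15+30*k); u,v=proj(K,W,[c[0]+r*np.cos(a),c[1]+r*np.sin(a),z]); pts.append([(u+.5-200)*4-.5,(v+.5-130)*4-.5])
        cv2.polylines(big,[np.int32(np.round(pts))],True,col,1)
    cv2.putText(big,str(dy),(5,30),0,1,(0,0,255),2); outs.append(cv2.resize(big,(400,300),interpolation=cv2.INTER_AREA))
cv2.imwrite('pics/capfit.png',np.vstack([np.hstack(outs[:2]),np.hstack(outs[2:])]))
```

```text
[574.1 336.3 116. ]
tool y ang -10.41079758483277
```

View pics/capfit.png

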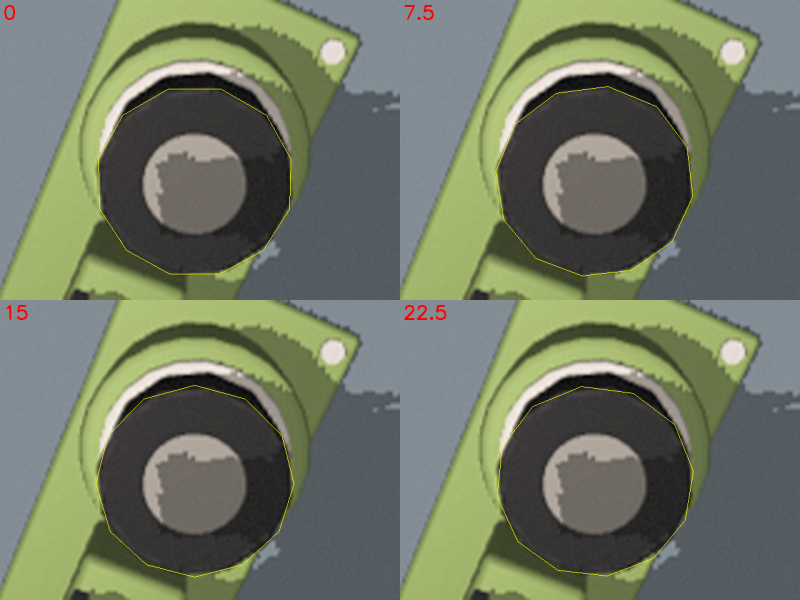

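Run:
```python
from h import *
im,K,W=load('w2')
g=cv2.cvtColor(im,cv2.COLOR_BGR2GRAY).astype(np.float32)
def poly(c,yaw,r,z):
    pts=[]
    for k in range(12):
        a0=np.radians(yaw+15+30*k);a1=a0+np.pi/6
        p0=np.array([np.cos(a0),np.sin(a0)])*r;p1=np.array([np.cos(a1),np.sin(a1)])*r
        for t in np.linspace(0,1,12,endpoint=False):
            p=p0+(p1-p0)*t; pts.append(proj(K,W,[c[0]+p[0],c[1]+p[1],z]))
    return np.array(pts,np.float32)
def samp(p): return cv2.remap(g,p[:,0].reshape(-1,1),p[:,1].reshape(-1,1),cv2.INTER_LINEAR).ravel()
r=30/np.cos(np.pi/12); best=[]
for yaw in range(-25,5,1):
  for dx in np.arange(-2,5,.5):
    for dy in np.arange(-2,3,.5):
      c=(574.1+dx,336.3+dy)
      o=samp(poly(c,yaw,r+1,116)); i=samp(poly(c,yaw,r-1,116))
      best.append((np.clip(o-i,-5,60).mean(),yaw,*c))
best.sort(reverse=True)
for b in best[:12]: print(np.round(b,1))
```

```text
[ 34.1 -10.  574.1 336.8]
[ 34.1  -9.  574.1 336.8]
[ 34.   -8.  574.1 336.8]
[ 34.  -11.  574.1 336.8]
[ 33.9  -4.  574.6 336.8]
[ 33.9  -7.  574.1 336.8]
[ 33.9  -5.  574.6 336.8]
[ 33.8 -13.  574.1 336.8]
[ 33.8  -8.  574.6 336.8]
[ 33.8  -6.  574.6 336.8]
[ 33.7  -6.  574.1 336.8]
[ 33.7  -7.  574.6 336.8]
```

Request:
{"method": "arm_command", "body": {"motion": [[[-0.002,0.001,0.0],[0,0,-0.18],0.86],[[-0.002,0.001,-0.01],[0,0,-0.36],0.86],[[-0.002,0.001,-0.02],[0,0,-0.54],0.86],[[-0.002,0.001,-0.03],[0,0,-0.72],0.86],[[-0.002,0.001,-0.04],[0,0,-0.9],0.86],[[-0.002,0.001,-0.05],[0,0,-1.08],0.86],[[-0.002,0.001,-0.06],[0,0,-1.26],0.86],[[-0.002,0.001,-0.07],[0,0,-1.44],0.86]]}}

```text
t: 2.78
ee_pos: [574.5, 338.0, 161.2]
orientation: [1.0, -0.029, 0.0, -0.0]
ft_force: [0.9, 1.4, 0.5]
width: 73.3
```

Request:
{"method": "arm_command", "body": {"motion": [[[0,0,0],[0,0,-0.09],0.86],[[0,0,0],[0,0,-0.09],0.86],[[0,0,0],[0,0,-0.09],0.86]]}}

```text
t: 3.15
ee_pos: [575.1, 337.6, 161.7]
orientation: [0.998, -0.07, 0.0, -0.0]
ft_force: [-0.2, -0.6, 0.4]
width: 73.4
```

Run:
```python
from h import *
im,K,W=save('wrist','w3'); s=ctrl.sense(); print(s['t'],s['q'].round(3),s['ee_pos'].round(1),s['ft_force'].round(1),s['width'])
M=R.from_quat(s['orientation']).as_matrix(); print('tool y ang',np.degrees(np.arctan2(M[1,1],M[0,1])))
```

```text
3.2 [ 0.45   0.209  1.673 -0.     1.258  2.162] [575.2 337.5 161.8] [-0.2 -0.3 -0.1] 73.194107076214
tool y ang -98.10480470413556
```

View pics/w3.png

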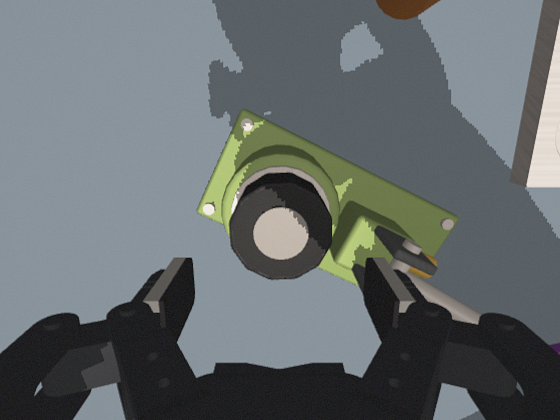

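Run:
```python
from h import *
im,K,W=load('w3')
for p in [(281,233),(280.5,233.5)]: print(atz(K,W,*p,116).round(1))
```

```text
[573.6 336.4 116. ]
[573.3 336.7 116. ]
```

Request:
{"method": "arm_command", "body": {"motion": [[[-0.001,-0.001,-0.03],[0,0,0],0.86],[[-0.001,-0.001,-0.055],[0,0,0],0.86],[[-0.001,-0.001,-0.073],[0,0,0],0.86],[[-0.001,-0.001,-0.073],[0,0,0],0.86],[[-0.001,-0.001,-0.073],[0,0,0],0.6],[[-0.001,-0.001,-0.073],[0,0,0],0.5],[[-0.001,-0.001,-0.073],[0,0,0],0.5],[[-0.001,-0.001,-0.073],[0,0,0],0.5]]}}

```text
t: 4.2
ee_pos: [575.0, 336.4, 89.5]
orientation: [0.997, -0.072, 0.001, -0.001]
ft_force: [0.1, -1.0, 2.4]
width: 59.1
```

Run:
```python
from h import *
im,K,W=save('wrist','w4'); s=ctrl.sense(); print(s['t'],s['q'].round(3),s['ee_pos'].round(1),s['ft_force'].round(1),s['width'])
save('side','s4'); crop('s4',180,110,300,220,6,'c_s4')
```

```text
4.25 [0.449 0.276 1.723 0.    1.14  2.163] [575.  336.4  89.5] [0.7 1.4 2.9] 59.286525007557636
```

View pics/c_s4.png

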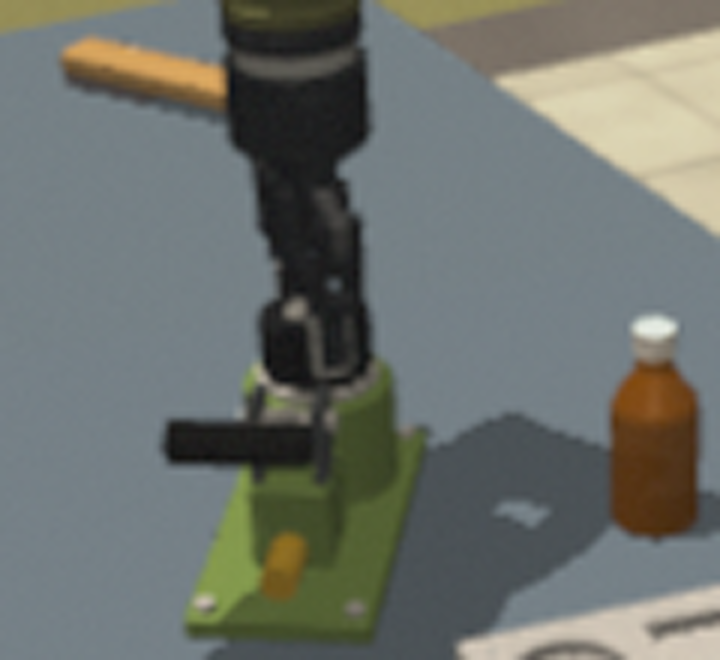

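Request:
{"method": "arm_command", "body": {"motion": [[[0,0,0.0002],[0,0,0.183],0.5],[[0,0,0.0004],[0,0,0.366],0.5],[[0,0,0.0007],[0,0,0.549],0.5],[[0,0,0.0009],[0,0,0.732],0.5],[[0,0,0.0012],[0,0,0.915],0.5],[[0,0,0.0014],[0,0,1.098],0.5],[[0,0,0.0016],[0,0,1.281],0.5],[[0,0,0.0019],[0,0,1.464],0.5]]}}

```text
t: 5.3
ee_pos: [574.9, 336.5, 91.3]
orientation: [0.788, 0.616, 0.001, 0.0]
ft_force: [0.8, 1.0, 2.6]
width: 59.1
```

Request:
{"method": "arm_command", "body": {"motion": [[[0,0,0.0002],[0,0,0.183],0.5],[[0,0,0.0004],[0,0,0.366],0.5],[[0,0,0.0007],[0,0,0.549],0.5],[[0,0,0.0009],[0,0,0.732],0.5],[[0,0,0.0012],[0,0,0.915],0.5],[[0,0,0.0014],[0,0,1.098],0.5],[[0,0,0.0016],[0,0,1.281],0.5],[[0,0,0.0019],[0,0,1.464],0.5]]}}

```text
t: 6.3
ee_pos: [574.7, 336.5, 93.2]
orientation: [0.175, 0.985, 0.001, 0.0]
ft_force: [-1.2, 1.2, 4.5]
width: 59.4
```

Request:
{"method": "arm_command", "body": {"motion": [[[0,0,0.0002],[0,0,0.183],0.5],[[0,0,0.0004],[0,0,0.366],0.5],[[0,0,0.0007],[0,0,0.549],0.5],[[0,0,0.0009],[0,0,0.732],0.5],[[0,0,0.0012],[0,0,0.915],0.5],[[0,0,0.0014],[0,0,1.098],0.5],[[0,0,0.0016],[0,0,1.281],0.5],[[0,0,0.0019],[0,0,1.464],0.5]]}}

```text
t: 7.3
ee_pos: [574.7, 336.3, 95.0]
orientation: [-0.528, 0.849, -0.0, 0.001]
ft_force: [-0.6, -0.8, 3.2]
width: 59.4
```

Run:
```python
from h import *
im,K,W=save('wrist','w5'); s=ctrl.sense(); print(s['t'],s['q'].round(3),s['ee_pos'].round(1),s['ft_force'].round(1),s['width'])
```

```text
7.35 [ 0.449  0.27   1.72   0.     1.15  -2.239] [574.8 336.3  95.1] [1.4 0.8 4.2] 59.186538486439375
```

View pics/w5.png

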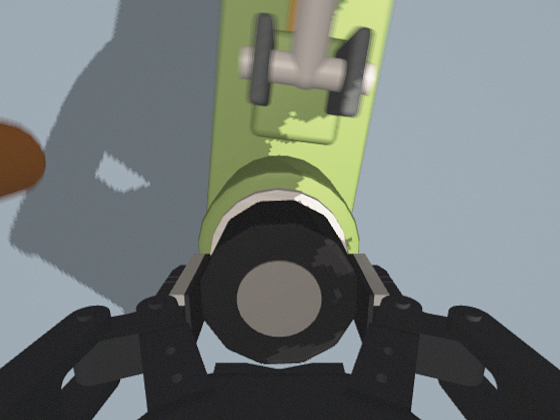

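Request:
{"method": "arm_command", "body": {"motion": [[[0,0,0],[0,0,0],0.86],[[0,0,0],[0,0,0],0.86],[[0,0,0],[0,0,-0.183],0.86],[[0,0,0],[0,0,-0.366],0.86],[[0,0,0],[0,0,-0.549],0.86],[[0,0,0],[0,0,-0.732],0.86],[[0,0,0],[0,0,-0.915],0.86],[[0,0,0],[0,0,-1.098],0.86]]}}

```text
t: 8.35
ee_pos: [573.9, 335.8, 93.4]
orientation: [-0.001, 1.0, -0.0, -0.001]
ft_force: [0.3, -0.5, 0.1]
width: 73.2
```

Request:
{"method": "arm_command", "body": {"motion": [[[0,0,0],[0,0,-0.183],0.86],[[0,0,0],[0,0,-0.366],0.86],[[0,0,0],[0,0,-0.549],0.86],[[0,0,0],[0,0,-0.732],0.86],[[0,0,0],[0,0,-0.915],0.86],[[0,0,0],[0,0,-1.098],0.86],[[0,0,0],[0,0,-1.281],0.86],[[0,0,0],[0,0,-1.464],0.86]]}}

```text
t: 9.35
ee_pos: [573.9, 335.8, 93.3]
orientation: [0.668, 0.744, -0.001, -0.0]
ft_force: [0.1, 0.0, 0.0]
width: 73.0
```

Request:
{"method": "arm_command", "body": {"motion": [[[0,0,0],[0,0,-0.183],0.86],[[0,0,0],[0,0,-0.366],0.86],[[0,0,0],[0,0,-0.549],0.86],[[0,0,0],[0,0,-0.732],0.86],[[0,0,0],[0,0,-0.915],0.86],[[0,0,0],[0,0,-1.098],0.86],[[0,0,0],[0,0,-1.281],0.86],[[0,0,0],[0,0,-1.464],0.86]]}}

```text
t: 10.35
ee_pos: [573.9, 335.8, 93.3]
orientation: [0.994, 0.107, -0.001, 0.0]
ft_force: [-0.2, 0.8, -1.1]
width: 73.3
```

Request:
{"method": "arm_command", "body": {"motion": [[[0,0,0],[0,0,-0.163],0.86],[[0,0,0],[0,0,-0.163],0.86],[[0,0,0],[0,0,-0.163],0.5],[[0,0,0],[0,0,-0.163],0.5],[[0,0,0],[0,0,-0.163],0.5],[[0,0,0],[0,0,-0.163],0.5]]}}

```text
t: 11.1
ee_pos: [574.3, 336.0, 94.0]
orientation: [1.0, 0.03, 0.0, -0.0]
ft_force: [0.2, 0.1, 0.5]
width: 59.8
```

Run:
```python
from h import *
im,K,W=save('wrist','w6'); s=ctrl.sense(); print(s['t'],s['q'].round(3),s['ee_pos'].round(1),s['ft_force'].round(1),s['width'])
```

```text
11.15 [ 0.449  0.271  1.721 -0.     1.149  1.96 ] [574.3 336.   94.1] [ 0.2 -0.8  0.9] 59.277437534487674
```

View pics/w6.png

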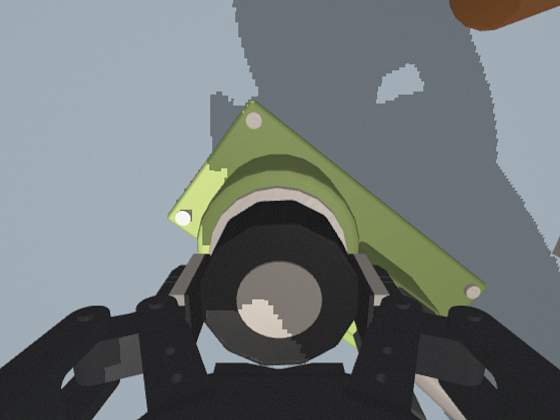

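Regrasped squarely (59.3 mm). Second stroke.

Request:
{"method": "arm_command", "body": {"motion": [[[0,0,0.0002],[0,0,0.183],0.5],[[0,0,0.0004],[0,0,0.366],0.5],[[0,0,0.0007],[0,0,0.549],0.5],[[0,0,0.0009],[0,0,0.732],0.5],[[0,0,0.0012],[0,0,0.915],0.5],[[0,0,0.0014],[0,0,1.098],0.5],[[0,0,0.0016],[0,0,1.281],0.5],[[0,0,0.0019],[0,0,1.464],0.5]]}}

```text
t: 12.15
ee_pos: [574.3, 336.0, 96.0]
orientation: [0.721, 0.693, 0.0, 0.0]
ft_force: [0.8, 0.5, -0.3]
width: 59.6
```

Request:
{"method": "arm_command", "body": {"motion": [[[0,0,0.0002],[0,0,0.183],0.5],[[0,0,0.0004],[0,0,0.366],0.5],[[0,0,0.0007],[0,0,0.549],0.5],[[0,0,0.0009],[0,0,0.732],0.5],[[0,0,0.0012],[0,0,0.915],0.5],[[0,0,0.0014],[0,0,1.098],0.5],[[0,0,0.0016],[0,0,1.281],0.5],[[0,0,0.0019],[0,0,1.464],0.5]]}}

```text
t: 13.15
ee_pos: [574.4, 336.1, 97.9]
orientation: [0.074, 0.997, 0.0, 0.0]
ft_force: [0.0, -0.3, -0.4]
width: 59.4
```

Request:
{"method": "arm_command", "body": {"motion": [[[0,0,0.0002],[0,0,0.183],0.5],[[0,0,0.0004],[0,0,0.366],0.5],[[0,0,0.0007],[0,0,0.549],0.5],[[0,0,0.0009],[0,0,0.732],0.5],[[0,0,0.0012],[0,0,0.915],0.5],[[0,0,0.0014],[0,0,1.098],0.5],[[0,0,0.0016],[0,0,1.281],0.5],[[0,0,0.0019],[0,0,1.464],0.5]]}}

```text
t: 14.15
ee_pos: [574.3, 336.1, 99.7]
orientation: [-0.612, 0.791, 0.0, 0.0]
ft_force: [0.9, 0.0, -0.3]
width: 59.5
```

Request:
{"method": "arm_command", "body": {"motion": [[[0,0,0],[0,0,0],0.86],[[0,0,0],[0,0,0],0.86],[[0,0,0],[0,0,-0.183],0.86],[[0,0,0],[0,0,-0.366],0.86],[[0,0,0],[0,0,-0.549],0.86],[[0,0,0],[0,0,-0.732],0.86],[[0,0,0],[0,0,-0.915],0.86],[[0,0,0],[0,0,-1.098],0.86]]}}

```text
t: 15.15
ee_pos: [574.2, 336.0, 99.6]
orientation: [-0.102, 0.995, -0.0, -0.0]
ft_force: [0.2, 0.1, 0.5]
width: 73.3
```

Request:
{"method": "arm_command", "body": {"motion": [[[0,0,0],[0,0,-0.183],0.86],[[0,0,0],[0,0,-0.366],0.86],[[0,0,0],[0,0,-0.549],0.86],[[0,0,0],[0,0,-0.732],0.86],[[0,0,0],[0,0,-0.915],0.86],[[0,0,0],[0,0,-1.098],0.86],[[0,0,0],[0,0,-1.281],0.86],[[0,0,0],[0,0,-1.464],0.86]]}}

```text
t: 16.15
ee_pos: [574.2, 336.0, 99.6]
orientation: [0.589, 0.808, -0.0, -0.0]
ft_force: [0.5, 0.6, 0.2]
width: 73.3
```

Request:
{"method": "arm_command", "body": {"motion": [[[0,0,0],[0,0,-0.183],0.86],[[0,0,0],[0,0,-0.366],0.86],[[0,0,0],[0,0,-0.549],0.86],[[0,0,0],[0,0,-0.732],0.86],[[0,0,0],[0,0,-0.915],0.86],[[0,0,0],[0,0,-1.098],0.86],[[0,0,0],[0,0,-1.281],0.86],[[0,0,0],[0,0,-1.464],0.86]]}}

```text
t: 17.15
ee_pos: [574.2, 336.0, 99.6]
orientation: [0.978, 0.207, -0.0, 0.0]
ft_force: [-0.4, -0.4, 0.2]
width: 73.4
```

Request:
{"method": "arm_command", "body": {"motion": [[[0,0,0],[0,0,-0.163],0.86],[[0,0,0],[0,0,-0.163],0.86],[[0,0,0],[0,0,-0.163],0.5],[[0,0,0],[0,0,-0.163],0.5],[[0,0,0],[0,0,-0.163],0.5],[[0,0,0],[0,0,-0.163],0.5]]}}

```text
t: 17.9
ee_pos: [574.5, 336.2, 100.1]
orientation: [0.991, 0.131, 0.0, -0.0]
ft_force: [-0.2, 0.1, 2.2]
width: 59.6
```

Run:
```python
from h import *
im,K,W=save('wrist','w7'); s=ctrl.sense(); print(s['t'],s['q'].round(3),s['ee_pos'].round(1),s['ft_force'].round(1),s['width'])
```

```text
17.95 [0.449 0.265 1.718 0.    1.158 1.757] [574.4 336.2 100. ] [-0.4  0.7  1.5] 59.285919688186084
```

View pics/w7.png

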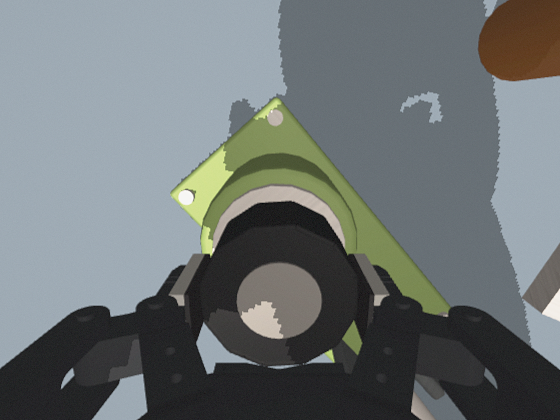

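Request:
{"method": "arm_command", "body": {"motion": [[[0,0,0.0002],[0,0,0.183],0.5],[[0,0,0.0004],[0,0,0.366],0.5],[[0,0,0.0007],[0,0,0.549],0.5],[[0,0,0.0009],[0,0,0.732],0.5],[[0,0,0.0012],[0,0,0.915],0.5],[[0,0,0.0014],[0,0,1.098],0.5],[[0,0,0.0016],[0,0,1.281],0.5],[[0,0,0.0019],[0,0,1.464],0.5]]}}

```text
t: 18.95
ee_pos: [574.7, 335.9, 102.0]
orientation: [0.648, 0.762, 0.0, 0.0]
ft_force: [0.7, -0.0, 2.1]
width: 59.4
```

Request:
{"method": "arm_command", "body": {"motion": [[[0,0,0.0002],[0,0,0.183],0.5],[[0,0,0.0004],[0,0,0.366],0.5],[[0,0,0.0007],[0,0,0.549],0.5],[[0,0,0.0009],[0,0,0.732],0.5],[[0,0,0.0012],[0,0,0.915],0.5],[[0,0,0.0014],[0,0,1.098],0.5],[[0,0,0.0016],[0,0,1.281],0.5],[[0,0,0.0019],[0,0,1.464],0.5]]}}

```text
t: 19.95
ee_pos: [574.7, 336.2, 103.8]
orientation: [-0.028, 1.0, 0.0, 0.001]
ft_force: [-0.7, 0.5, 1.5]
width: 59.2
```

Request:
{"method": "arm_command", "body": {"motion": [[[0,0,0.0002],[0,0,0.183],0.5],[[0,0,0.0004],[0,0,0.366],0.5],[[0,0,0.0007],[0,0,0.549],0.5],[[0,0,0.0009],[0,0,0.732],0.5],[[0,0,0.0012],[0,0,0.915],0.5],[[0,0,0.0014],[0,0,1.098],0.5],[[0,0,0.0016],[0,0,1.281],0.5],[[0,0,0.0019],[0,0,1.464],0.5]]}}

```text
t: 20.95
ee_pos: [574.5, 336.2, 105.7]
orientation: [-0.689, 0.725, -0.0, 0.0]
ft_force: [0.3, -0.2, 3.1]
width: 59.4
```

Request:
{"method": "arm_command", "body": {"motion": [[[0,0,0.001],[0,0,0],0.5],[[0,0,0.003],[0,0,0],0.5],[[0,0,0.005],[0,0,0],0.5],[[0,0,0.007],[0,0,0],0.5]]}}

```text
t: 21.45
ee_pos: [574.2, 335.9, 112.4]
orientation: [-0.686, 0.727, -0.0, -0.0]
ft_force: [-0.0, 0.7, -0.7]
width: 59.2
```

Request:
{"method": "arm_command", "body": {"motion": [[[0,0,0.05],[0,0,0],0.5],[[0,0,0.09],[0,0,0],0.5],[[-0.005,-0.05,0.09],[0,0,-0.15],0.5],[[-0.01,-0.11,0.09],[0,0,-0.3],0.5],[[-0.015,-0.17,0.09],[0,0,-0.45],0.5],[[-0.02,-0.23,0.09],[0,0,-0.6],0.5],[[-0.025,-0.29,0.09],[0,0,-0.75],0.5],[[-0.03,-0.35,0.09],[0,0,-0.9],0.5]], "grip_force": 60}}

```text
t: 22.45
ee_pos: [543.9, -15.8, 202.8]
orientation: [-0.299, 0.954, -0.0, 0.0]
ft_force: [-0.3, -0.8, -0.1]
width: 58.8
```

Request:
{"method": "arm_command", "body": {"motion": [[[-0.005,-0.06,0],[0,0,-0.15],0.5],[[-0.01,-0.12,0],[0,0,-0.3],0.5],[[-0.015,-0.18,0],[0,0,-0.45],0.5],[[-0.02,-0.24,0],[0,0,-0.6],0.5],[[-0.025,-0.3,-0.02],[0,0,-0.75],0.5],[[-0.029,-0.345,-0.05],[0,0,-0.89],0.5],[[-0.029,-0.345,-0.08],[0,0,-0.89],0.5],[[-0.029,-0.345,-0.08],[0,0,-0.89],0.5]]}}

```text
t: 23.45
ee_pos: [513.2, -358.1, 119.0]
orientation: [0.139, 0.99, 0.002, -0.003]
ft_force: [-0.2, -0.1, -1.5]
width: 58.7
```

Run:
```python
from h import *
im,K,W=save('wrist','w8'); s=ctrl.sense(); print(s['t'],s['q'].round(3),s['ee_pos'].round(1),s['ft_force'].round(1),s['width'])
M=R.from_quat(s['orientation']).as_matrix(); print('tool y ang',np.degrees(np.arctan2(M[1,1],M[0,1])))
im,K,W=save('top','t8')
```

```text
23.5 [-0.694  0.166  1.795  0.     1.183 -1.988] [ 514.5 -358.5  121.3] [-0.4  0.3 -0.3] 58.722270519107035
tool y ang 74.1140760264803
```

View pics/w8.png

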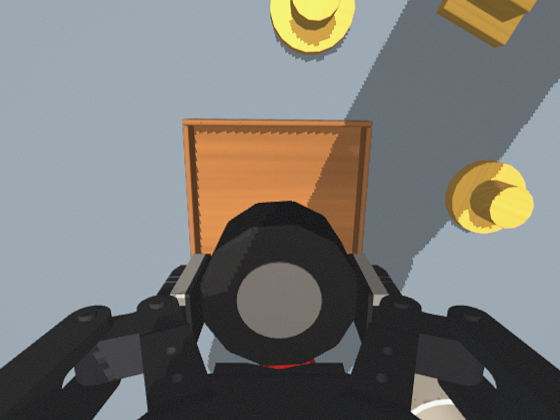

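View pics/t8.png

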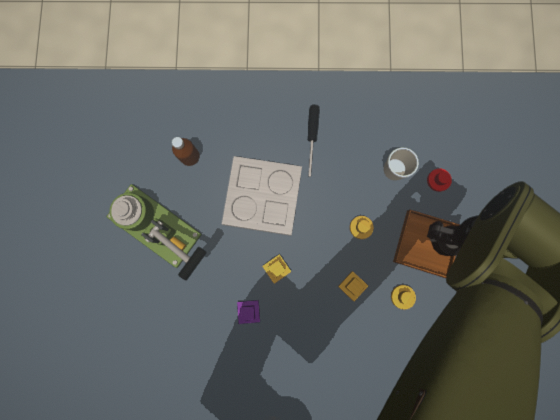

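Request:
{"method": "arm_command", "body": {"motion": [[[0.001,0,-0.04],[0,0,0],0.5],[[0.001,0,-0.08],[0,0,0],0.5],[[0.001,0,-0.1],[0,0,0],0.5],[[0.001,0,-0.106],[0,0,0],0.5],[[0.001,0,-0.108],[0,0,0],0.5],[[0.001,0,-0.109],[0,0,0],0.5],[[0.001,0,-0.109],[0,0,0],0.5]]}}

```text
t: 24.42
ee_pos: [516.9, -359.5, 14.6]
orientation: [0.138, 0.99, -0.001, 0.001]
ft_force: [0.7, 0.2, -1.4]
width: 59.4
```

Run:
```python
from h import *
s=ctrl.sense(); print(s['t'],s['q'].round(3),s['ee_pos'].round(1),s['ft_force'].round(1),s['width'])
```

```text
24.425 [-0.693  0.298  1.841 -0.     1.001 -1.987] [ 516.9 -359.5   14.6] [ 0.7  0.2 -1.4] 59.36933981588358
```

Request:
{"method": "arm_command", "body": {"motion": [[[0,0,-0.001],[0,0,0],0.5],[[0,0,-0.002],[0,0,0],0.5],[[0,0,-0.003],[0,0,0],0.5],[[0,0,-0.003],[0,0,0],0.5]]}}

```text
t: 24.92
ee_pos: [516.3, -359.0, 10.8]
orientation: [0.138, 0.99, 0.0, -0.0]
ft_force: [-0.9, 0.6, 3.0]
width: 58.7
```

Light contact (3 N). Release gently and rise.

Request:
{"method": "arm_command", "body": {"motion": [[[0,0,0],[0,0,0],0.82],[[0,0,0],[0,0,0],0.82],[[0,0,0],[0,0,0],0.82],[[0,0,0.04],[0,0,0],0.82],[[0,0,0.1],[0,0,0],0.82],[[0,0,0.16],[0,0,0],0.82],[[0,0,0.16],[0,0,0],0.82],[[0,0,0.16],[0,0,0],0.82]]}}

```text
t: 25.92
ee_pos: [516.1, -358.8, 170.2]
orientation: [0.138, 0.99, 0.0, -0.0]
ft_force: [-0.7, -0.0, -0.5]
width: 69.9
```

Run:
```python
from h import *
im,K,W=save('wrist','w9'); s=ctrl.sense(); print(s['t'],s['q'].round(3),s['ee_pos'].round(1),s['ft_force'].round(1),s['width'])
im,K,W=save('side','s9')
```

```text
25.975 [-0.693  0.123  1.759 -0.     1.262 -1.987] [ 515.5 -358.3  168.7] [-0.1  0.4 -0.5] 69.75652761600273
```

View pics/w9.png

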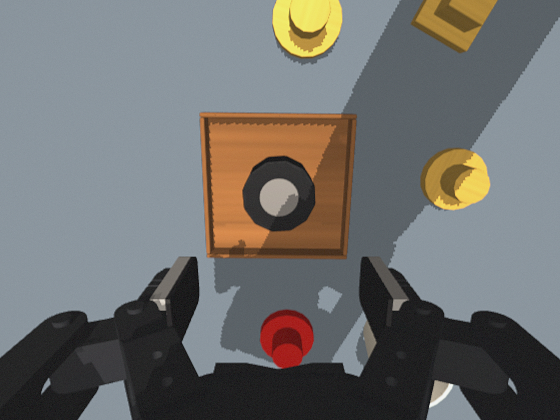

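View pics/s9.png

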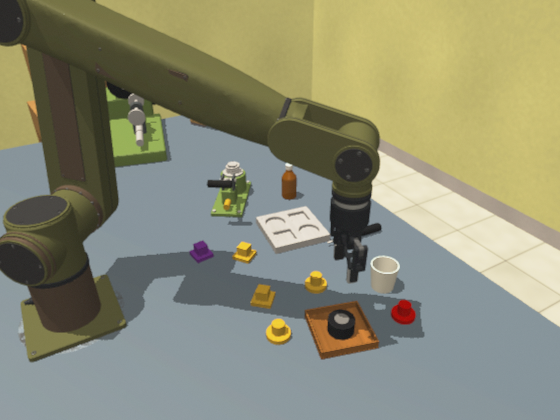

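Request:
{"method": "arm_command", "body": {"motion": [[[0.012,0.05,0],[0,0,0.05],0.82],[[0.024,0.1,0],[0,0,0.1],0.82],[[0.037,0.154,0],[0,0,0.14],0.82],[[0.037,0.154,0],[0,0,0.14],0.82],[[0.037,0.154,0],[0,0,0.14],0.82],[[0.037,0.154,0],[0,0,0.14],0.82]]}}

```text
t: 26.78
ee_pos: [552.7, -205.9, 169.6]
orientation: [0.069, 0.998, 0.0, -0.001]
ft_force: [-0.1, 0.3, -0.2]
width: 70.2
```

```bash
cat >> h.py <<'E'
def st():
    s=ctrl.sense(); M=R.from_quat(s['orientation']).as_matrix()
    print(s['t'],'q',s['q'].round(2),'p',s['ee_pos'].round(1),'F',s['ft_force'].round(1),'w',round(s['width'],1),'yang',round(np.degrees(np.arctan2(M[1,1],M[0,1])),1)); return s
E
python3 - <<'E'
from h import *
im,K,W=save('wrist','w10'); st()
print(proj(K,W,[553,-205,12]))
crop('w10',200,120,360,240,5,'c10')
E
```

```text
26.825 q [-0.45  0.04  1.85 -0.    1.26 -1.88] p [ 552.8 -206.1  169.8] F [0.6 1.1 0.2] w 70.1 yang 82.1
[279.74044899 190.97895004]
```

View pics/c10.png

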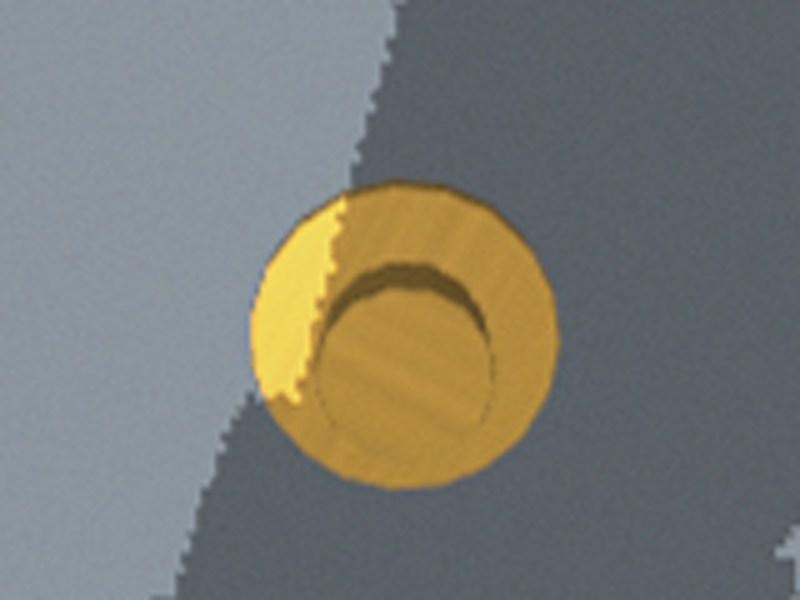

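```bash
cat >> h.py <<'E'
def cp(name,u,v,f,x0,y0,z):
    im,K,W=load(name); return atz(K,W,(u+.5)/f-.5+x0,(v+.5)/f-.5+y0,z)
E
python3 - <<'E'
from h import *
print(cp('w10',404,338,5,200,120,12).round(1),cp('w10',404.5,373,5,200,120,38).round(1), np.linalg.norm(cp('w10',250,338,5,200,120,12)-cp('w10',558,338,5,200,120,12)))
E
```

```text
[ 549.6 -203.9   12. ] [ 549.8 -204.    38. ] 55.42308738673787
```

Request:
{"method": "arm_command", "body": {"motion": [[[-0.003,0.002,-0.05],[0,0,0],0.82],[[-0.003,0.002,-0.1],[0,0,0],0.82],[[-0.003,0.002,-0.14],[0,0,0],0.82],[[-0.003,0.002,-0.154],[0,0,0],0.7],[[-0.003,0.002,-0.154],[0,0,0],0.4],[[-0.003,0.002,-0.154],[0,0,0],0.2],[[-0.003,0.002,-0.154],[0,0,0],0.2],[[-0.003,0.002,-0.154],[0,0,0],0.2]]}}

```text
t: 27.82
ee_pos: [551.7, -203.8, 18.5]
orientation: [0.068, 0.998, -0.001, 0.002]
ft_force: [-0.7, -2.9, 4.4]
width: 27.7
```

Run:
```python
from h import *
st(); save('wrist','w11')
```

```text
27.825 q [-0.44  0.21  1.94 -0.    0.99 -1.88] p [ 551.7 -203.8   18.5] F [-0.7 -2.9  4.4] w 27.7 yang 82.2
```

View pics/w11.png

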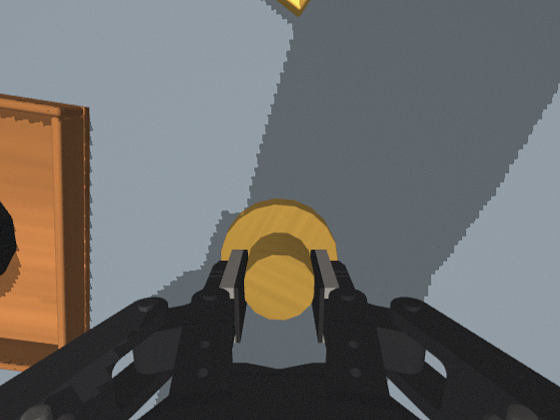

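Request:
{"method": "arm_command", "body": {"motion": [[[0,0,0],[0,0,0],0.2],[[0,0,0],[0,0,0],0.2],[[0,0,0],[0,0,0],0.2]]}}

```text
t: 28.25
ee_pos: [551.7, -203.8, 18.5]
orientation: [0.068, 0.998, -0.001, 0.002]
ft_force: [-0.4, -1.3, 6.8]
width: 27.9
```

Run:
```python
from h import *
st(); save('wrist','w12'); crop('w12',200,180,360,340,4,'c12')
```

```text
28.25 q [-0.44  0.21  1.94 -0.    0.99 -1.88] p [ 551.7 -203.8   18.5] F [-0.4 -1.3  6.8] w 27.9 yang 82.2
```

View pics/c12.png

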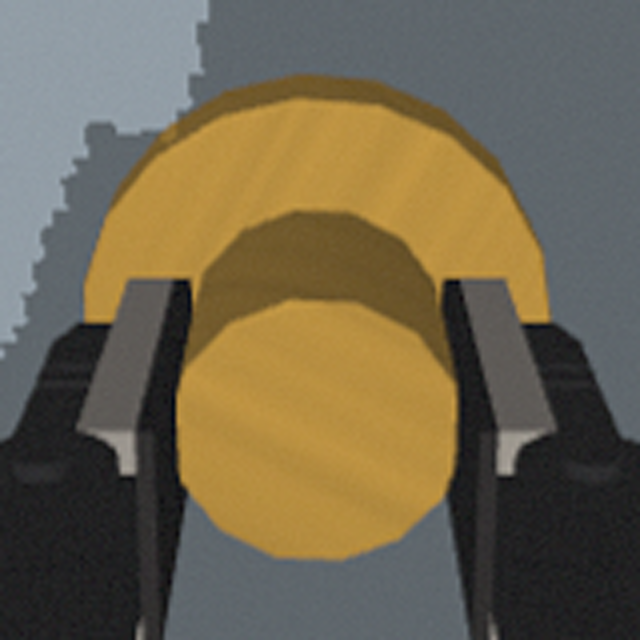

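Run:
```python
from h import *
im,K,W=load('w10'); print(W.round(3)); 
W2=W.copy(); W2[:3,3]+=np.array([600-552.8,20+206.1,190-169.8])
for p in [(668,66,22),(582,2,22),(658,-9,22),(593,77,22)]: print(p,proj(K,W2,p).round(0))
```

```text
[[ 1.37000e-01 -9.53000e-01 -2.70000e-01  4.83181e+02]
 [ 9.91000e-01  1.32000e-01  3.80000e-02 -1.96177e+02]
 [-0.00000e+00 -2.73000e-01  9.62000e-01  3.13148e+02]
 [ 0.00000e+00  0.00000e+00  0.00000e+00  1.00000e+00]]
(668, 66, 22) [335. 249.]
(582, 2, 22) [256. 172.]
(658, -9, 22) [257. 250.]
(593, 77, 22) [339. 173.]
```

Request:
{"method": "arm_command", "body": {"motion": [[[0,0,0.03],[0,0,0],0.2],[[0,0,0.08],[0,0,0],0.2],[[0.02,0.03,0.125],[0,0,0],0.2],[[0.05,0.08,0.15],[0,0,0],0.2],[[0.08,0.13,0.165],[0,0,0],0.2],[[0.11,0.185,0.175],[0,0,0],0.2],[[0.14,0.239,0.175],[0,0,0],0.2],[[0.14,0.239,0.175],[0,0,0],0.2]]}}

```text
t: 29.3
ee_pos: [690.7, 40.6, 190.0]
orientation: [0.066, 0.998, 0.001, -0.001]
ft_force: [-0.5, -1.2, -3.5]
width: 28.1
```

Request:
{"method": "arm_command", "body": {"motion": [[[0,0,0],[0,0,0],0.2],[[0,0,0],[0,0,0],0.2],[[0,0,0],[0,0,0],0.2]]}}

```text
t: 29.68
ee_pos: [689.8, 34.8, 191.3]
orientation: [0.069, 0.998, -0.0, -0.0]
ft_force: [-0.2, 0.6, -2.6]
width: 28.1
```

Run:
```python
from h import *
st(); save('wrist','w13')
```

```text
29.675 q [-0.03  0.24  1.59 -0.    1.32 -1.46] p [689.8  34.8 191.3] F [-0.2  0.6 -2.6] w 28.1 yang 82.1
```

View pics/w13.png

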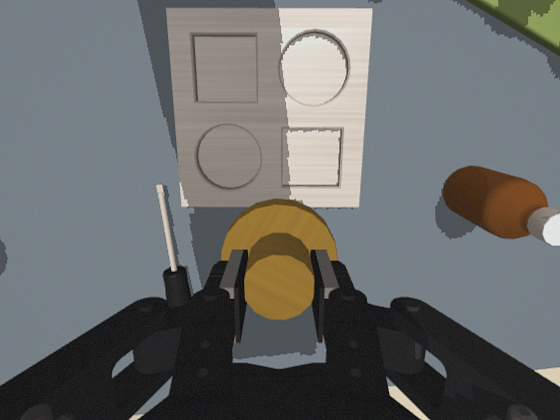

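Run:
```python
from h import *
crop('w13',160,0,380,215,3.6,'c13a'); crop('w13',210,190,350,330,4,'c13b')
```

```text
(no output)
```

View pics/c13a.png

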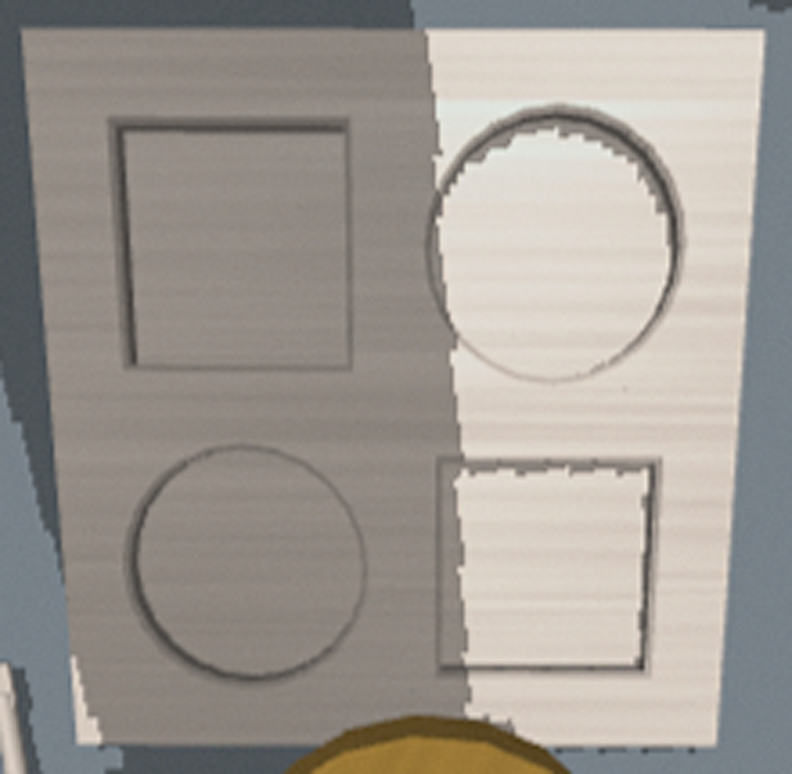

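View pics/c13b.png

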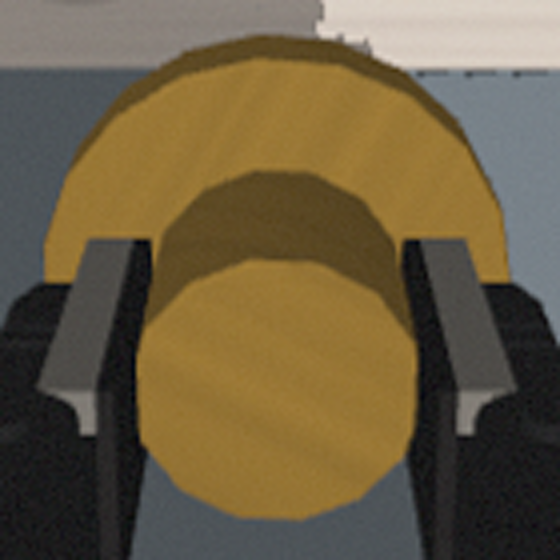

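Run:
```python
from h import *
f=3.6;x0=160;y0=0;n='w13'
def rect(pts,nm):
    C=np.array([cp(n,u,v,f,x0,y0,22) for u,v in pts]); e=np.roll(C,-1,0)-C
    # diagonal intersection ~ mean
    print(nm,C.mean(0).round(1),np.linalg.norm(e,axis=1).round(1),np.degrees(np.arctan2(e[:,1],e[:,0])).round(1)); return C.mean(0)
c=rect([(20,28),(766,28),(718,747),(77,747)],'plate')
sa=rect([(108,118),(350,118),(352,370),(124,370)],'sqA')
sb=rect([(437,457),(660,457),(648,676),(437,672)],'sqB')
def ell(l,r,t,b,nm):
    v=(t+b)/2
    x1=(cp(n,l,v,f,x0,y0,22)+cp(n,r,v,f,x0,y0,22))/2
    u=(l+r)/2; x2=(cp(n,u,t,f,x0,y0,22)+cp(n,u,b,f,x0,y0,22))/2
    print(nm,x1.round(1),x2.round(1),np.linalg.norm(cp(n,l,v,f,x0,y0,22)-cp(n,r,v,f,x0,y0,22)).round(1)); return x2
ra=ell(126,367,443,683,'rn near'); rb=ell(427,685,103,382,'rn far')
for k in (sa,sb,ra,rb): print(np.round(k-c,1),np.linalg.norm(k-c).round(1),'expect 53.7')
s=st(); z=s['ee_pos'][2]
h=cp(n,277.5,389.5,4,210,190,z+19.5); print('hub',(h-s['ee_pos']).round(1))
l=cp(n,137,389,4,210,190,z+19.5);r=cp(n,418,389,4,210,190,z+19.5); print(np.linalg.norm(l-r))
t=cp(n,275,58,4,210,190,z-6.5);print('disc far edge',(t-s['ee_pos']).round(1), '(hub+28 expected)')
```

```text
plate [623.5  35.7  22. ] [168.9 169.2 169.2 169.3] [ 82.1  -7.9 -97.9 172. ]
sqA [580.3   3.4  22. ] [55.8 55.6 55.4 55.6] [ 82.1  -8.4 -97.9 172. ]
sqB [665.8  68.   22. ] [55.2 55.4 54.8 54.4] [ 82.1  -8.2 -99.  172.2]
rn near [654.1  -6.9  22. ] [654.9  -7.   22. ] 61.0
rn far [589.8  79.1  22. ] [590.6  79.   22. ] 61.0
[-43.2 -32.4   0. ] 54.0 expect 53.7
[42.3 32.2  0. ] 53.2 expect 53.7
[ 31.4 -42.7   0. ] 53.0 expect 53.7
[-32.9  43.2   0. ] 54.3 expect 53.7
29.725 q [-0.03  0.24  1.59 -0.    1.32 -1.46] p [690.   34.9 191.5] F [ 0.  -0.1 -2.7] w 28.1 yang 82.1
hub [-1.7  0.3 19.5]
28.31015136574074
disc far edge [-28.9   3.8  -6.5] (hub+28 expected)
```

Request:
{"method": "arm_command", "body": {"motion": [[[-0.02,-0.02,-0.04],[0,0,0],0.2],[[-0.033,-0.042,-0.08],[0,0,0],0.2],[[-0.033,-0.042,-0.12],[0,0,0],0.2],[[-0.033,-0.042,-0.14],[0,0,0],0.2],[[-0.033,-0.042,-0.14],[0,0,0],0.2],[[-0.033,-0.042,-0.14],[0,0,0],0.2],[[-0.033,-0.042,-0.14],[0,0,0],0.2]]}}

```text
t: 30.6
ee_pos: [659.0, -5.9, 53.9]
orientation: [0.068, 0.998, -0.0, 0.002]
ft_force: [-0.1, -0.1, -3.2]
width: 27.7
```

Run:
```python
from h import *
st(); im,K,W=save('wrist','w14')
for k in range(0):pass
print(proj(K,W,[655.4,-7.1,22]))
```

```text
30.6 q [-0.09  0.3   1.76  0.    1.08 -1.52] p [659.   -5.9  53.9] F [-0.1 -0.1 -3.2] w 27.7 yang 82.2
[275.5765557  236.71764518]
```

View pics/w14.png

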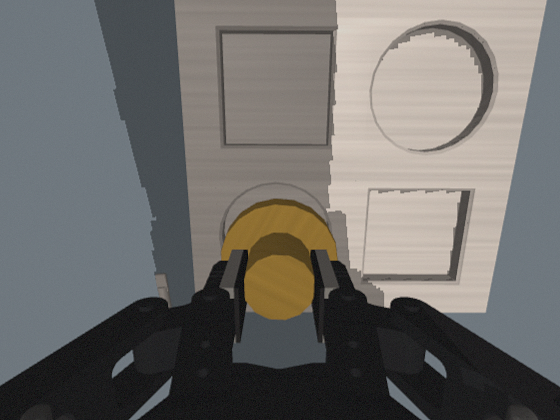

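Request:
{"method": "arm_command", "body": {"motion": [[[0,0,0],[0,0,0],0.2],[[0,0,0],[0,0,0],0.2],[[0,0,0],[0,0,0],0.2]]}}

```text
t: 31.02
ee_pos: [657.3, -5.9, 51.5]
orientation: [0.068, 0.998, 0.0, 0.0]
ft_force: [0.8, 0.2, -3.0]
width: 27.8
```

Run:
```python
from h import *
st(); im,K,W=save('wrist','w15'); crop('w15',160,0,520,320,2.2,'c15')
```

```text
31.025 q [-0.09  0.3   1.76  0.    1.08 -1.52] p [657.3  -5.9  51.5] F [ 0.8  0.2 -3. ] w 27.8 yang 82.2
```

View pics/c15.png

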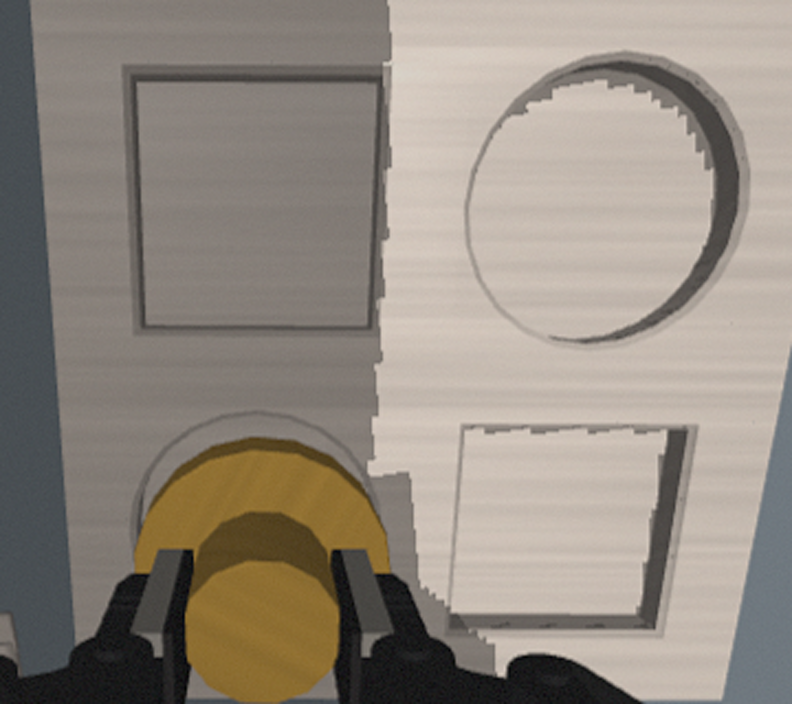

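Request:
{"method": "arm_command", "body": {"motion": [[[0,-0.0015,-0.006],[0,0,0],0.2],[[0,-0.0015,-0.01],[0,0,0],0.2],[[0,-0.0015,-0.012],[0,0,0],0.2],[[0,-0.0015,-0.014],[0,0,0],0.2],[[0,-0.0015,-0.017],[0,0,0],0.2],[[0,-0.0015,-0.019],[0,0,0],0.2],[[0,-0.0015,-0.02],[0,0,0],0.2],[[0,-0.0015,-0.02],[0,0,0],0.2]]}}

```text
t: 32.08
ee_pos: [657.2, -7.4, 31.3]
orientation: [0.068, 0.998, 0.0, -0.0]
ft_force: [0.0, -0.3, -2.1]
width: 27.7
```

Run:
```python
from h import *
st(); im,K,W=save('wrist','w16'); crop('w16',160,100,520,320,2.2,'c16')
```

```text
32.075 q [-0.09  0.33  1.77  0.    1.04 -1.53] p [657.2  -7.4  31.3] F [ 0.  -0.3 -2.1] w 27.7 yang 82.2
```

View pics/c16.png

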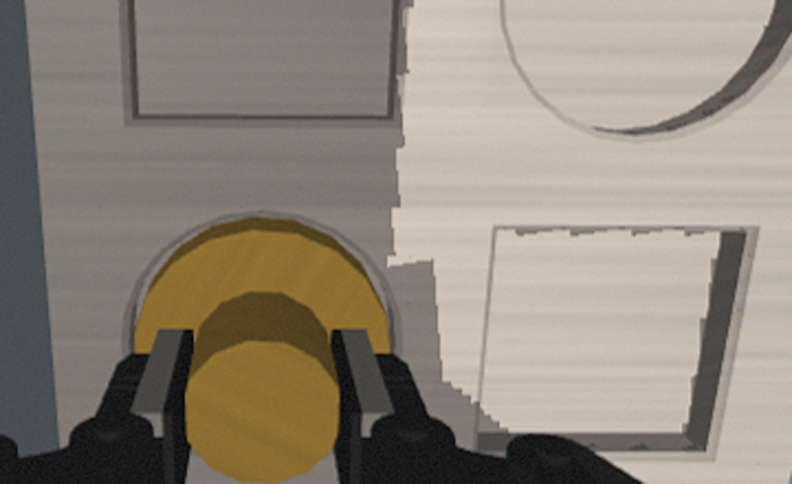

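Request:
{"method": "arm_command", "body": {"motion": [[[0,0,-0.001],[0,0,0],0.2],[[0,0,-0.0015],[0,0,0],0.2],[[0,0,-0.0015],[0,0,0],0.2],[[0,0,-0.0015],[0,0,0],0.5],[[0,0,-0.0015],[0,0,0],0.5],[[0,0,0.03],[0,0,0],0.5],[[0,0,0.08],[0,0,0],0.5],[[0,0,0.12],[0,0,0],0.5]]}}

```text
t: 33.12
ee_pos: [657.9, -7.5, 153.7]
orientation: [0.068, 0.998, -0.0, 0.001]
ft_force: [0.4, -0.2, -0.3]
width: 43.0
```

Run:
```python
from h import *
st(); im,K,W=save('wrist','w17'); save('top','t17')
```

```text
33.125 q [-0.09  0.2   1.7  -0.    1.24 -1.53] p [657.9  -7.5 153.7] F [ 0.4 -0.2 -0.3] w 43.0 yang 82.2
```

View pics/w17.png

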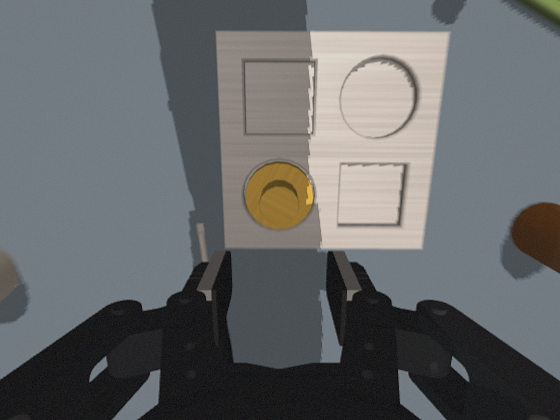

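View pics/t17.png

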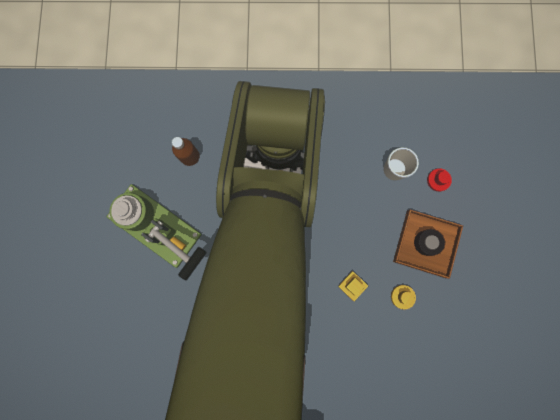

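Request:
{"method": "arm_command", "body": {"motion": [[[-0.05,0.001,0.01],[0,0,-0.17],0.82],[[-0.1,0.002,0.02],[0,0,-0.34],0.82],[[-0.15,0.003,0.02],[0,0,-0.51],0.82],[[-0.208,0.005,0.02],[0,0,-0.68],0.82],[[-0.208,0.005,0.02],[0,0,-0.8],0.82],[[-0.208,0.005,0.02],[0,0,-0.8],0.82],[[-0.208,0.005,0.02],[0,0,-0.8],0.82],[[-0.208,0.005,0.02],[0,0,-0.8],0.82]]}}

```text
t: 34.22
ee_pos: [449.9, -2.5, 171.4]
orientation: [0.451, 0.893, -0.0, -0.0]
ft_force: [-0.2, -0.4, 0.1]
width: 70.1
```

Run:
```python
from h import *
st(); im,K,W=save('wrist','w18'); crop('w18',200,120,360,240,5,'c18'); save('top','t18')
```

```text
34.225 q [-0.13 -0.29  2.14 -0.    1.29 -0.76] p [449.9  -2.5 171.4] F [-0.2 -0.4  0.1] w 70.1 yang 36.4
```

View pics/c18.png

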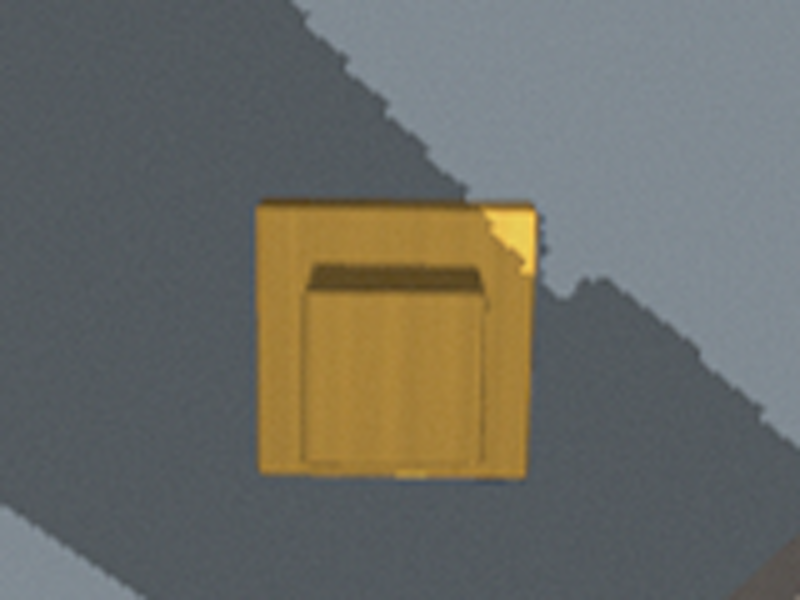

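View pics/t18.png

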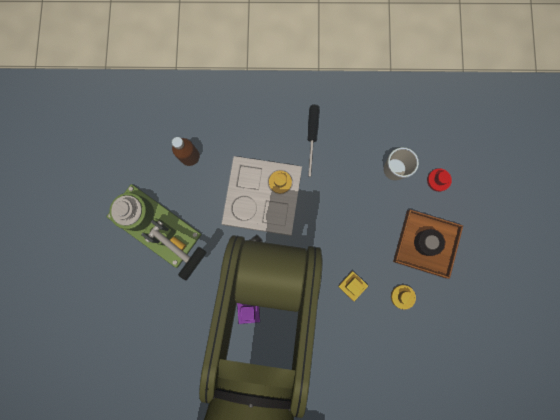

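```bash
cat >> h.py <<'E'
def rectc(n,pts,f,x0,y0,z):
    C=np.array([cp(n,u,v,f,x0,y0,z) for u,v in pts]); e=np.roll(C,-1,0)-C
    print(C.mean(0).round(1),np.linalg.norm(e,axis=1).round(1),np.degrees(np.arctan2(e[:,1],e[:,0])).round(1)); return C.mean(0)
E
python3 - <<'E'
from h import *
rectc('w18',[(257,208),(536,208),(527,478),(260,474)],5,200,120,12)
rectc('w18',[(302,291),(485,291),(484,463),(302,463)],5,200,120,38)
E
```

```text
[448.6  -2.1  12. ] [49.5 50.1 49.5 49.3] [  36.4  -54.2 -144.5  125.8]
[448.2  -2.1  38. ] [30.1 29.5 30.8 29.5] [  36.4  -53.1 -143.6  125.5]
```

Request:
{"method": "arm_command", "body": {"motion": [[[-0.0015,0.0005,-0.05],[0,0,0],0.82],[[-0.0015,0.0005,-0.1],[0,0,0],0.82],[[-0.0015,0.0005,-0.14],[0,0,0],0.82],[[-0.0015,0.0005,-0.154],[0,0,0],0.7],[[-0.0015,0.0005,-0.154],[0,0,0],0.6],[[-0.0015,0.0005,-0.154],[0,0,0],0.6],[[-0.0015,0.0005,-0.154],[0,0,0],0.6],[[-0.0015,0.0005,-0.154],[0,0,0],0.6]]}}

```text
t: 35.33
ee_pos: [448.6, -2.1, 18.6]
orientation: [0.451, 0.892, 0.0, 0.001]
ft_force: [0.4, -0.7, 0.1]
width: 51.1
```

Request:
{"method": "arm_command", "body": {"motion": [[[0,0,0],[0,0,0],0.25],[[0,0,0],[0,0,0],0.25],[[0,0,0],[0,0,0],0.25],[[0,0,0],[0,0,0],0.25]]}}

```text
t: 35.83
ee_pos: [448.4, -2.0, 18.2]
orientation: [0.451, 0.892, 0.0, 0.0]
ft_force: [-1.4, 1.2, 5.1]
width: 28.6
```

Run:
```python
from h import *
st(); im,K,W=save('wrist','w19')
```

```text
35.825 q [-0.12 -0.08  2.25  0.    0.97 -0.76] p [448.4  -2.   18.2] F [-1.4  1.2  5.1] w 28.6 yang 36.3
```

View pics/w19.png

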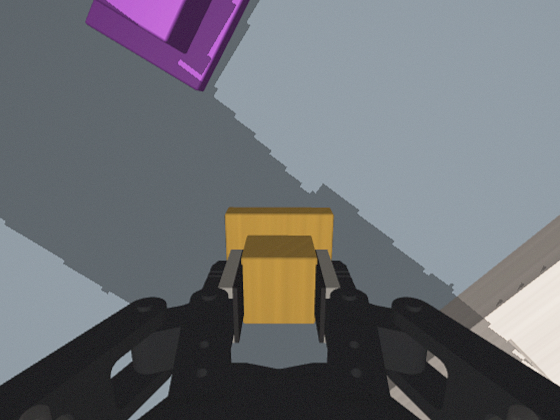

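Request:
{"method": "arm_command", "body": {"motion": [[[0,0,0.04],[0,0,0],0.25],[[0,0,0.09],[0,0,0.1],0.25],[[0.04,0.001,0.1],[0,0,0.26],0.25],[[0.09,0.003,0.1],[0,0,0.42],0.25],[[0.132,0.0055,0.1],[0,0,0.58],0.25],[[0.132,0.0055,0.09],[0,0,0.74],0.25],[[0.132,0.0055,0.06],[0,0,0.8],0.25],[[0.132,0.0055,0.034],[0,0,0.8],0.25]]}}

```text
t: 36.88
ee_pos: [578.3, 3.6, 48.7]
orientation: [0.068, 0.998, -0.0, -0.002]
ft_force: [-0.7, -0.1, -3.6]
width: 28.7
```

Request:
{"method": "arm_command", "body": {"motion": [[[0,0,0],[0,0,0],0.25],[[0,0,0],[0,0,0],0.25],[[0,0,0],[0,0,0],0.25],[[0,0,0],[0,0,0],0.25]]}}

```text
t: 37.38
ee_pos: [580.6, 3.5, 52.7]
orientation: [0.068, 0.998, -0.0, 0.001]
ft_force: [-0.2, -0.1, -2.6]
width: 28.9
```

Run:
```python
from h import *
st(); im,K,W=save('wrist','w20'); crop('w20',160,60,480,320,2.4,'c20')
```

```text
37.375 q [-0.09  0.15  1.94 -0.    1.05 -1.52] p [580.6   3.5  52.7] F [-0.2 -0.1 -2.6] w 28.9 yang 82.2
```

View pics/c20.png

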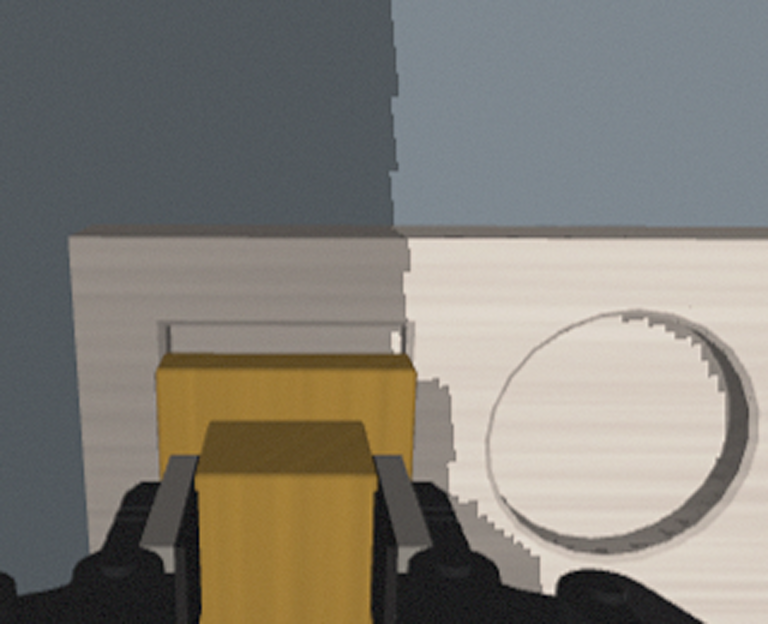

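Run:
```python
from h import *
a=cp('w20',157,321,2.4,160,60,22);b=cp('w20',415,321,2.4,160,60,22)
m=(a+b)/2; d=(b-a)/np.linalg.norm(b-a); n=np.array([d[1],-d[0],0]); print(np.linalg.norm(b-a),np.degrees(np.arctan2(d[1],d[0])))
print('nest ctr',m+n*27.7)
z=52.7-6.2
a=cp('w20',157,371,2.4,160,60,z);b=cp('w20',416,371,2.4,160,60,z)
m=(a+b)/2;d=(b-a)/np.linalg.norm(b-a); n=np.array([d[1],-d[0],0]); print(np.linalg.norm(b-a),np.degrees(np.arctan2(d[1],d[0])),'piece',m+n*25)
```

```text
56.23301963725484 82.19147060985763
nest ctr [580.2268709    3.62327871  22.        ]
49.357795985797495 82.19260448258419 piece [581.32886512   3.56653694  46.5       ]
```

Request:
{"method": "arm_command", "body": {"motion": [[[-0.0005,0,-0.006],[0,0,0],0.25],[[-0.0005,0,-0.011],[0,0,0],0.25],[[-0.0005,0,-0.014],[0,0,0],0.25],[[-0.0005,0,-0.017],[0,0,0],0.25],[[-0.0005,0,-0.019],[0,0,0],0.25],[[-0.0005,0,-0.021],[0,0,0],0.25],[[-0.0005,0,-0.022],[0,0,0],0.25],[[-0.0005,0,-0.022],[0,0,0],0.25]]}}

```text
t: 38.42
ee_pos: [579.4, 3.5, 30.2]
orientation: [0.068, 0.998, -0.0, -0.0]
ft_force: [-3.7, -0.9, 4.6]
width: 28.7
```

Run:
```python
from h import *
st(); im,K,W=save('wrist','w21'); crop('w21',160,60,480,320,2.4,'c21')
```

```text
38.425 q [-0.09  0.18  1.95 -0.    1.01 -1.52] p [579.4   3.5  30.2] F [-3.7 -0.9  4.6] w 28.7 yang 82.2
```

View pics/c21.png

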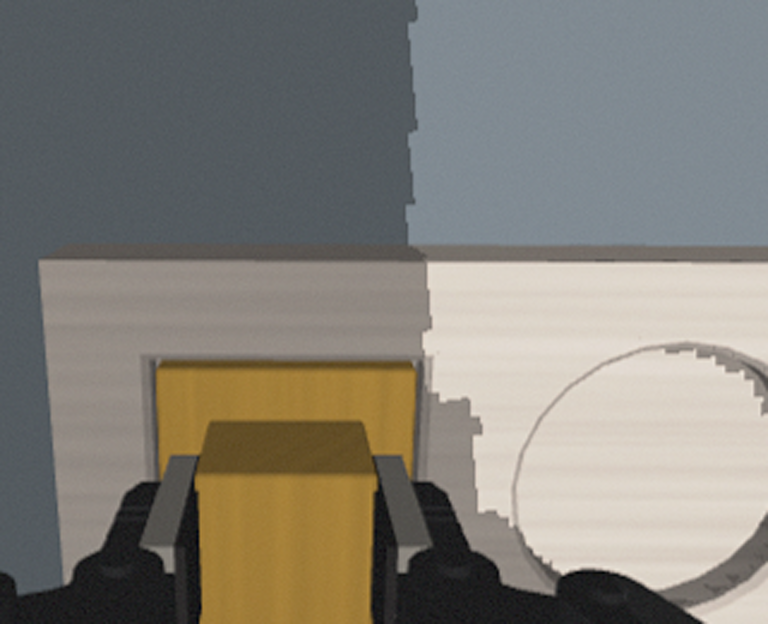

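Request:
{"method": "arm_command", "body": {"motion": [[[0,0,0],[0,0,0],0.5],[[0,0,0],[0,0,0],0.5],[[0,0,0.03],[0,0,0],0.5],[[0,0,0.08],[0,0,0],0.5],[[0,0,0.13],[0,0,0],0.5],[[0,0,0.14],[0,0,0],0.5],[[0,0,0.14],[0,0,0],0.5]]}}

```text
t: 39.35
ee_pos: [579.8, 3.5, 170.1]
orientation: [0.068, 0.998, -0.0, 0.001]
ft_force: [0.7, 0.4, -0.6]
width: 42.7
```

Run:
```python
from h import *
st(); im,K,W=save('wrist','w22'); save('side','s22'); crop('s22',220,170,420,340,4,'c22')
```

```text
39.35 q [-0.09  0.02  1.87  0.    1.25 -1.52] p [579.8   3.5 170.1] F [ 0.7  0.4 -0.6] w 42.7 yang 82.2
```

View pics/w22.png

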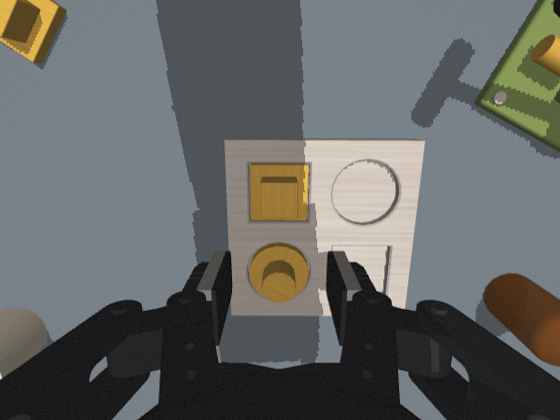

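View pics/c22.png

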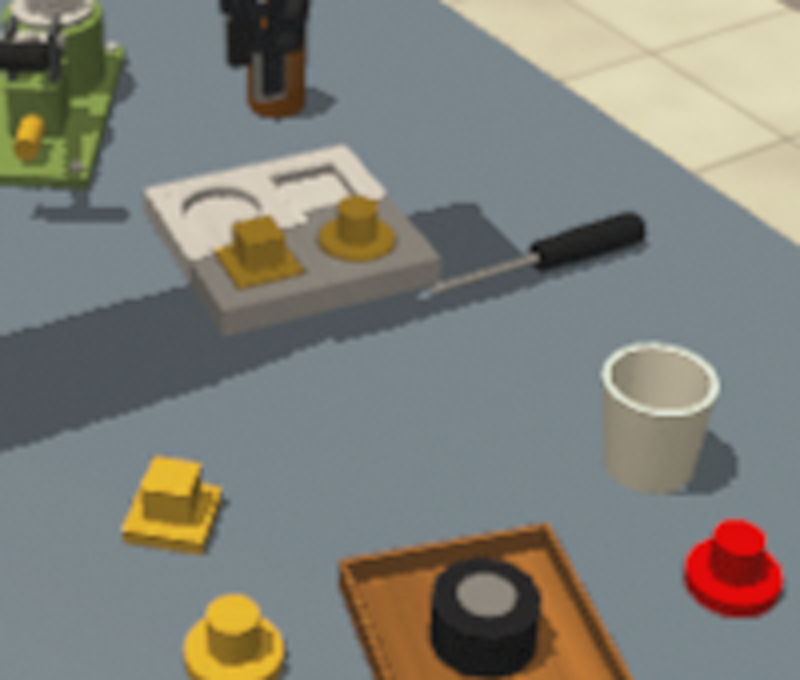

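Request:
{"method": "arm_command", "body": {"motion": [[[-0.03,-0.035,0],[0,0,-0.12],0.82],[[-0.068,-0.074,0],[0,0,-0.24],0.82],[[-0.106,-0.115,0],[0,0,-0.36],0.82],[[-0.14,-0.153,0],[0,0,-0.48],0.82],[[-0.169,-0.185,0],[0,0,-0.605],0.82],[[-0.169,-0.185,0],[0,0,-0.605],0.82],[[-0.169,-0.185,0],[0,0,-0.605],0.82],[[-0.169,-0.185,0],[0,0,-0.605],0.82]]}}

```text
t: 40.45
ee_pos: [410.6, -180.7, 168.7]
orientation: [0.362, 0.932, 0.0, -0.001]
ft_force: [-0.3, 0.4, 0.4]
width: 70.0
```

Run:
```python
from h import *
st(); im,K,W=save('wrist','w23'); crop('w23',200,120,360,240,5,'c23')
```

```text
40.45 q [-0.53 -0.29  2.15  0.    1.29 -1.37] p [ 410.6 -180.7  168.7] F [-0.3  0.4  0.4] w 70.0 yang 47.6
```

View pics/c23.png

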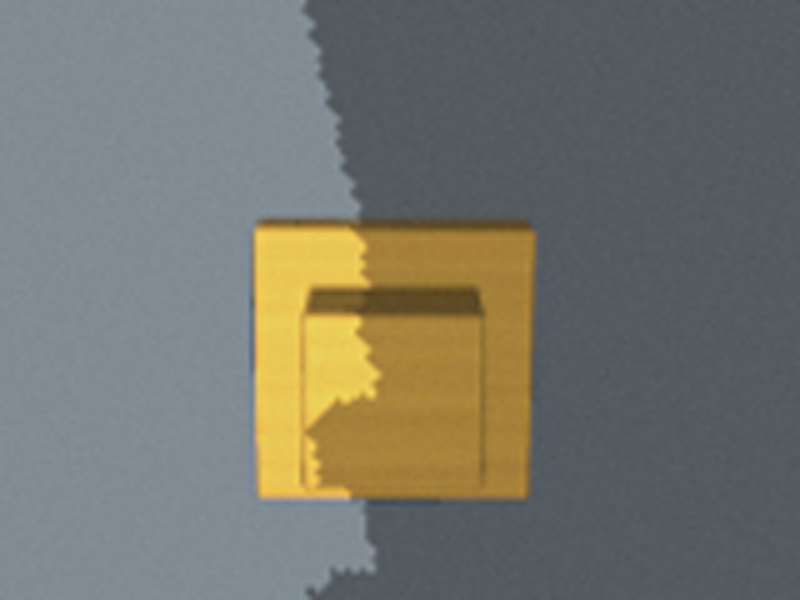

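Run:
```python
from h import *
rectc('w23',[(254,228),(536,230),(528,499),(259,498)],5,200,120,12)
rectc('w23',[(302,314),(485,315),(482,488),(302,488)],5,200,120,38)
```

```text
[ 411.5 -182.5   12. ] [49.7 49.8 49.6 50. ] [  47.2  -42.8 -132.6  137.4]
[ 411.2 -182.6   38. ] [29.9 29.6 30.2 29.8] [  47.3  -42.5 -132.4  136.8]
```

Request:
{"method": "arm_command", "body": {"motion": [[[0.001,-0.0018,-0.05],[0,0,0],0.82],[[0.001,-0.0018,-0.1],[0,0,0],0.82],[[0.001,-0.0018,-0.14],[0,0,0],0.82],[[0.001,-0.0018,-0.151],[0,0,0],0.7],[[0.001,-0.0018,-0.151],[0,0,0],0.6],[[0.001,-0.0018,-0.151],[0,0,0],0.6],[[0.001,-0.0018,-0.151],[0,0,0],0.6],[[0.001,-0.0018,-0.151],[0,0,0],0.6]]}}

```text
t: 41.5
ee_pos: [412.0, -183.7, 19.5]
orientation: [0.362, 0.932, -0.0, 0.001]
ft_force: [-0.5, 0.5, 0.6]
width: 51.3
```

Request:
{"method": "arm_command", "body": {"motion": [[[0,0,0],[0,0,0],0.25],[[0,0,0],[0,0,0],0.25],[[0,0,0],[0,0,0],0.25],[[0,0,0],[0,0,0],0.25]]}}

```text
t: 42.0
ee_pos: [411.8, -183.5, 19.2]
orientation: [0.363, 0.932, 0.0, 0.001]
ft_force: [-0.9, 1.1, 5.0]
width: 28.5
```

Run:
```python
from h import *
st(); im,K,W=save('wrist','w24')
```

```text
42.0 q [-0.54 -0.08  2.25  0.    0.97 -1.37] p [ 411.8 -183.5   19.2] F [-0.9  1.1  5. ] w 28.5 yang 47.5
```

View pics/w24.png

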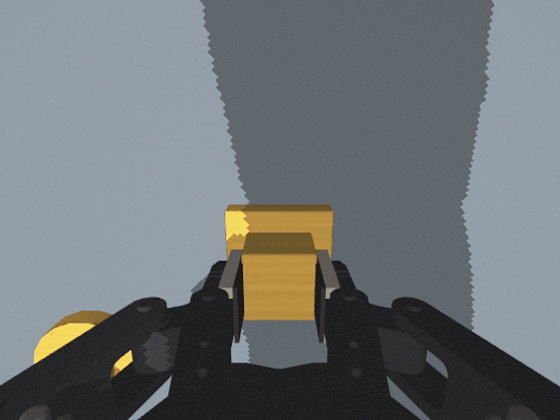

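Request:
{"method": "arm_command", "body": {"motion": [[[0,0,0.05],[0,0,0],0.25],[[0,0,0.1],[0,0,0.1],0.25],[[0.042,0.042,0.12],[0,0,0.2],0.25],[[0.084,0.083,0.12],[0,0,0.3],0.25],[[0.126,0.124,0.12],[0,0,0.4],0.25],[[0.168,0.166,0.12],[0,0,0.5],0.25],[[0.211,0.208,0.12],[0,0,0.603],0.25],[[0.255,0.251,0.12],[0,0,0.603],0.25]]}}

```text
t: 43.05
ee_pos: [666.2, 69.1, 136.0]
orientation: [0.069, 0.998, -0.0, -0.002]
ft_force: [0.2, -0.7, -3.2]
width: 28.6
```

Request:
{"method": "arm_command", "body": {"motion": [[[0,0,0],[0,0,0],0.25],[[0,0,-0.03],[0,0,0],0.25],[[0,0,-0.06],[0,0,0],0.25],[[0,0,-0.085],[0,0,0],0.25],[[0,0,-0.085],[0,0,0],0.25],[[0,0,-0.085],[0,0,0],0.25],[[0,0,-0.085],[0,0,0],0.25],[[0,0,-0.085],[0,0,0],0.25]]}}

```text
t: 44.05
ee_pos: [667.1, 67.7, 54.9]
orientation: [0.069, 0.998, 0.0, 0.001]
ft_force: [-0.1, 0.1, -3.0]
width: 28.5
```

Run:
```python
from h import *
st(); im,K,W=save('wrist','w25'); crop('w25',160,60,480,320,2.4,'c25')
```

```text
44.05 q [ 0.02  0.32  1.73 -0.    1.09 -1.41] p [667.1  67.7  54.9] F [-0.1  0.1 -3. ] w 28.5 yang 82.0
```

View pics/c25.png

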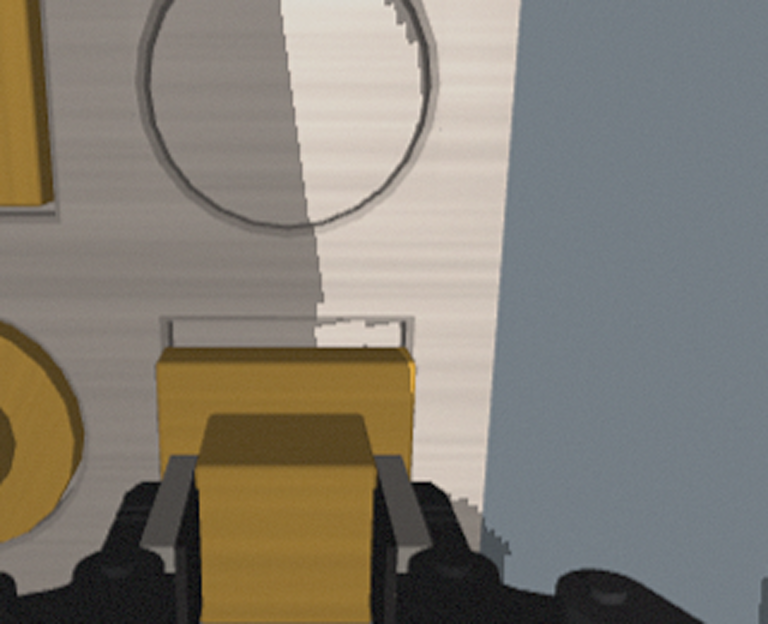

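Run:
```python
from h import *
a=cp('w25',160,317,2.4,160,60,22);b=cp('w25',414,317,2.4,160,60,22)
m=(a+b)/2; d=(b-a)/np.linalg.norm(b-a); n=np.array([d[1],-d[0],0]); print(np.linalg.norm(b-a),np.degrees(np.arctan2(d[1],d[0])))
print('nest ctr',m+n*27.7)
z=54.9-7.2
a=cp('w25',157,363,2.4,160,60,z);b=cp('w25',413,363,2.4,160,60,z)
m=(a+b)/2;d=(b-a)/np.linalg.norm(b-a); n=np.array([d[1],-d[0],0]); print(np.linalg.norm(b-a),np.degrees(np.arctan2(d[1],d[0])),'piece',m+n*25)
```

```text
55.98297250604944 82.06969954029167
nest ctr [666.39936372  68.129877    22.        ]
48.97395215112725 82.06989359356938 piece [666.51403282  67.68952706  47.7       ]
```

Aligned within half a millimetre. Descend.

Request:
{"method": "arm_command", "body": {"motion": [[[0,0.0004,-0.006],[0,0,0],0.25],[[0,0.0004,-0.012],[0,0,0],0.25],[[0,0.0004,-0.015],[0,0,0],0.25],[[0,0.0004,-0.018],[0,0,0],0.25],[[0,0.0004,-0.02],[0,0,0],0.25],[[0,0.0004,-0.022],[0,0,0],0.25],[[0,0.0004,-0.0235],[0,0,0],0.25],[[0,0.0004,-0.0235],[0,0,0],0.25]]}}

```text
t: 45.1
ee_pos: [666.4, 68.1, 31.2]
orientation: [0.069, 0.998, -0.0, -0.0]
ft_force: [-5.8, -0.3, 4.8]
width: 28.7
```

Run:
```python
from h import *
st(); im,K,W=save('wrist','w26'); crop('w26',160,60,480,320,2.4,'c26')
```

```text
45.1 q [ 0.02  0.35  1.74 -0.    1.05 -1.41] p [666.4  68.1  31.2] F [-5.8 -0.3  4.8] w 28.7 yang 82.0
```

View pics/c26.png

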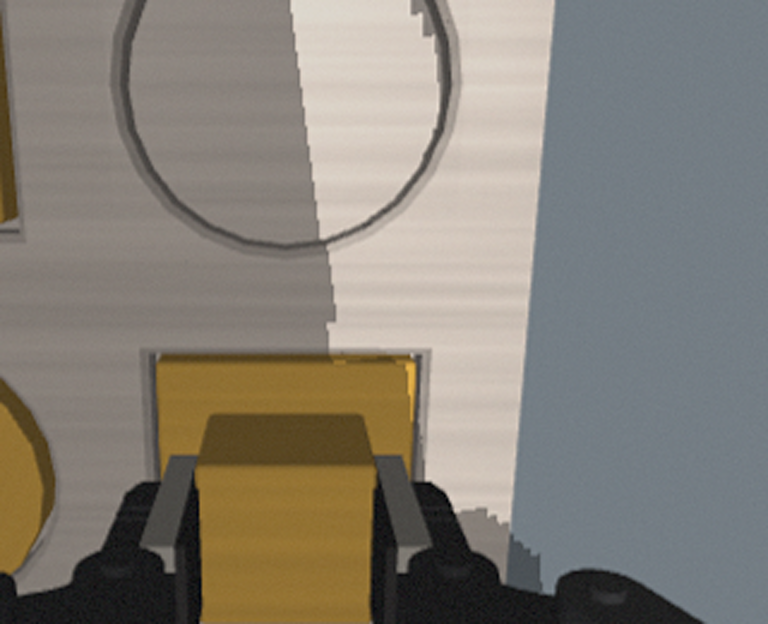

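Request:
{"method": "arm_command", "body": {"motion": [[[0,0,0],[0,0,0],0.5],[[0,0,0],[0,0,0],0.5],[[0,0,0.03],[0,0,0],0.5],[[0,0,0.08],[0,0,0],0.5],[[0,0,0.13],[0,0,0],0.5],[[0,0,0.14],[0,0,0],0.5],[[0,0,0.14],[0,0,0],0.5]]}}

```text
t: 46.02
ee_pos: [666.8, 68.2, 170.6]
orientation: [0.069, 0.998, 0.0, 0.001]
ft_force: [-0.3, -0.0, -1.7]
width: 42.7
```

Run:
```python
from h import *
st(); im,K,W=save('wrist','w27'); save('side','s27'); crop('s27',220,170,420,340,4,'c27')
```

```text
46.025 q [ 0.02  0.21  1.66  0.    1.27 -1.41] p [666.8  68.2 170.6] F [-0.3 -0.  -1.7] w 42.7 yang 82.0
```

View pics/w27.png

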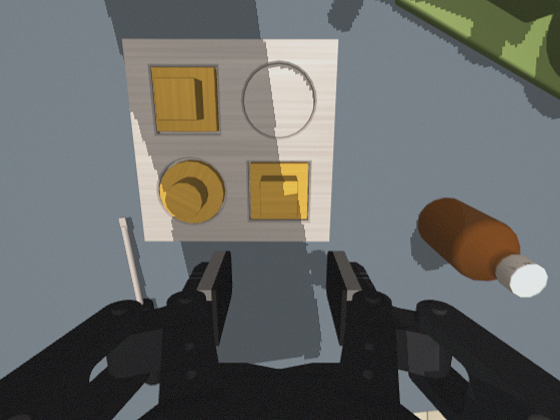

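View pics/c27.png

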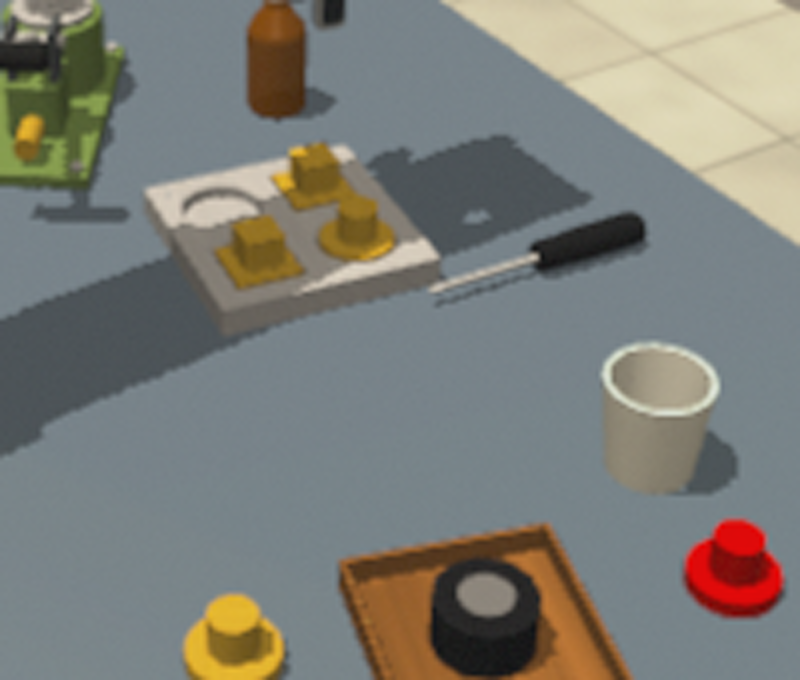

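Request:
{"method": "arm_command", "body": {"motion": [[[-0.035,-0.046,0],[0,0,0],0.82],[[-0.07,-0.092,0],[0,0,0],0.82],[[-0.105,-0.138,0],[0,0,0],0.82],[[-0.14,-0.184,0],[0,0,0],0.82],[[-0.175,-0.23,0],[0,0,0],0.82],[[-0.21,-0.276,0],[0,0,0],0.82],[[-0.245,-0.322,0],[0,0,0],0.82],[[-0.279,-0.367,0],[0,0,0],0.82]]}}

```text
t: 47.12
ee_pos: [385.1, -299.3, 167.6]
orientation: [0.069, 0.998, 0.001, -0.001]
ft_force: [0.2, -0.1, 0.1]
width: 70.0
```

Request:
{"method": "arm_command", "body": {"motion": [[[0,0,0],[0,0,0],0.82],[[0,0,0],[0,0,0],0.82],[[0,0,0],[0,0,0],0.82]]}}

```text
t: 47.5
ee_pos: [387.7, -297.7, 169.0]
orientation: [0.068, 0.998, 0.001, -0.001]
ft_force: [0.6, 0.4, -0.3]
width: 69.7
```

Run:
```python
from h import *
st(); im,K,W=save('wrist','w28'); crop('w28',200,120,360,240,5,'c28')
```

```text
47.5 q [-0.76 -0.19  2.07  0.    1.27 -2.2 ] p [ 387.7 -297.7  169. ] F [ 0.6  0.4 -0.3] w 69.7 yang 82.2
```

View pics/c28.png

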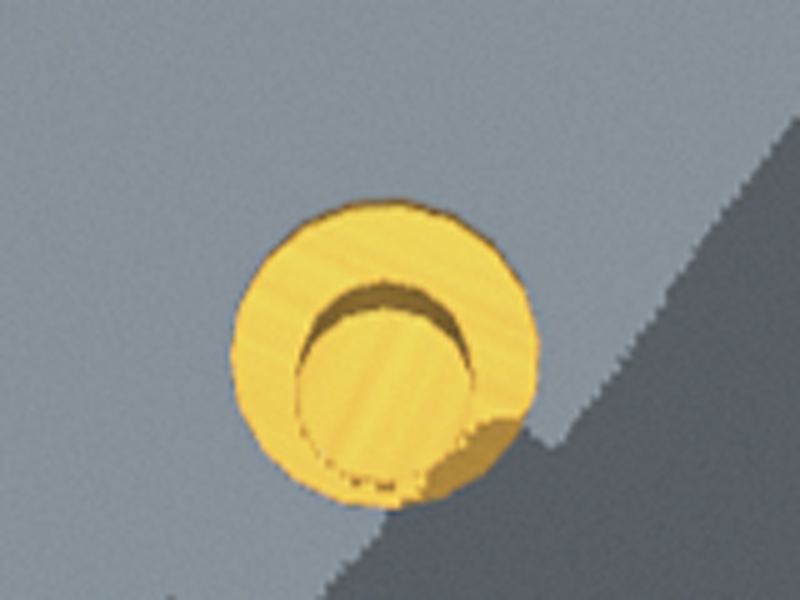

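Run:
```python
from h import *
print(cp('w28',386,356,5,200,120,12).round(1),cp('w28',386,397,5,200,120,38).round(1))
```

```text
[ 387.3 -299.2   12. ] [ 388.2 -299.2   38. ]
```

Request:
{"method": "arm_command", "body": {"motion": [[[0,-0.0015,-0.05],[0,0,0],0.82],[[0,-0.0015,-0.1],[0,0,0],0.82],[[0,-0.0015,-0.14],[0,0,0],0.82],[[0,-0.0015,-0.151],[0,0,0],0.7],[[0,-0.0015,-0.151],[0,0,0],0.6],[[0,-0.0015,-0.151],[0,0,0],0.6],[[0,-0.0015,-0.151],[0,0,0],0.6],[[0,-0.0015,-0.151],[0,0,0],0.6]]}}

```text
t: 48.55
ee_pos: [387.8, -300.9, 20.0]
orientation: [0.069, 0.998, -0.001, 0.001]
ft_force: [0.1, 1.4, -0.3]
width: 51.3
```

Request:
{"method": "arm_command", "body": {"motion": [[[0,0,0],[0,0,0],0.25],[[0,0,0],[0,0,0],0.25],[[0,0,0],[0,0,0],0.25],[[0,0,0],[0,0,0],0.25]]}}

```text
t: 49.05
ee_pos: [387.6, -300.5, 19.6]
orientation: [0.069, 0.998, -0.0, 0.0]
ft_force: [-1.5, 1.8, 6.0]
width: 27.5
```

Run:
```python
from h import *
st(); im,K,W=save('wrist','w29')
```

```text
49.05 q [-0.77  0.01  2.16  0.    0.97 -2.2 ] p [ 387.6 -300.5   19.6] F [-1.5  1.8  6. ] w 27.5 yang 82.0
```

View pics/w29.png

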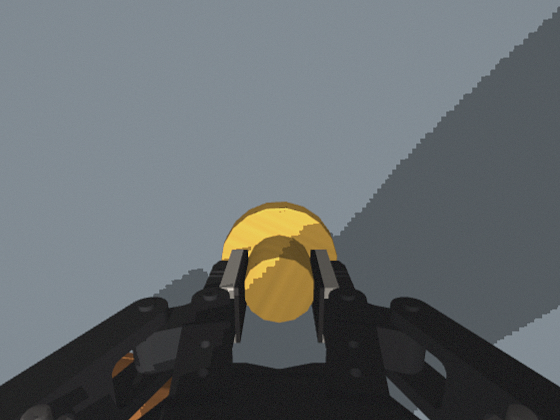

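Request:
{"method": "arm_command", "body": {"motion": [[[0,0,0.05],[0,0,0],0.25],[[0,0,0.1],[0,0,0],0.25],[[0.025,0.047,0.12],[0,0,0],0.25],[[0.05,0.094,0.12],[0,0,0],0.25],[[0.075,0.141,0.12],[0,0,0],0.25],[[0.1,0.188,0.12],[0,0,0],0.25],[[0.126,0.235,0.12],[0,0,0],0.25],[[0.151,0.282,0.12],[0,0,0],0.25]]}}

```text
t: 50.1
ee_pos: [538.1, -16.7, 137.6]
orientation: [0.069, 0.998, -0.0, -0.001]
ft_force: [0.5, -0.7, -3.4]
width: 27.9
```

Request:
{"method": "arm_command", "body": {"motion": [[[0.026,0.048,0],[0,0,0],0.25],[[0.052,0.097,0],[0,0,0],0.25],[[0.052,0.097,-0.03],[0,0,0],0.25],[[0.052,0.097,-0.06],[0,0,0],0.25],[[0.052,0.097,-0.083],[0,0,0],0.25],[[0.052,0.097,-0.083],[0,0,0],0.25],[[0.052,0.097,-0.083],[0,0,0],0.25],[[0.052,0.097,-0.083],[0,0,0],0.25]]}}

```text
t: 51.1
ee_pos: [591.3, 78.6, 57.4]
orientation: [0.069, 0.998, 0.0, 0.001]
ft_force: [0.0, 0.3, -3.0]
width: 27.8
```

Run:
```python
from h import *
st(); im,K,W=save('wrist','w30'); crop('w30',160,60,480,320,2.4,'c30')
```

```text
51.1 q [ 0.04  0.17  1.9  -0.    1.06 -1.39] p [591.3  78.6  57.4] F [ 0.   0.3 -3. ] w 27.8 yang 82.0
```

View pics/c30.png

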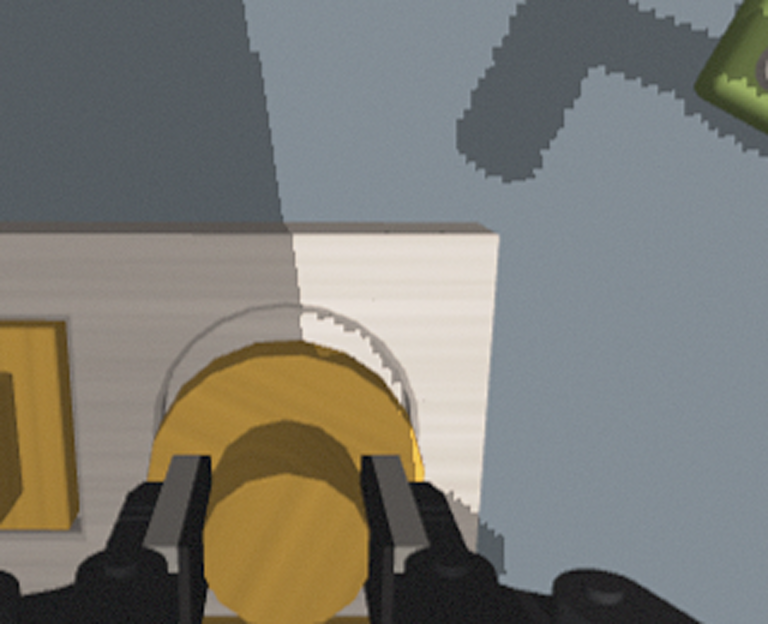

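Run:
```python
from h import *
a=cp('w30',287,304,2.4,160,60,22); n=np.array([np.cos(np.radians(-8)),np.sin(np.radians(-8)),0]); print('nest',a+n*30.5)
z=57.4
h=cp('w30',287,549,2.4,160,60,z+18.4); print('hub',h)
t=cp('w30',286,354,2.4,160,60,z-7.6); print('disc',t+n*28)
l=cp('w30',148,480,2.4,160,60,z-7.6);r=cp('w30',423,480,2.4,160,60,z-7.6); print((l+r)/2,np.linalg.norm(l-r))
l=cp('w30',156,420,2.4,160,60,22);r=cp('w30',419,420,2.4,160,60,22); print((l+r)/2,np.linalg.norm(l-r))
```

```text
nest [591.09043449  78.94847646  22.        ]
hub [591.13108662  78.90207722  75.8       ]
disc [592.11087632  78.57156853  49.8       ]
[590.35645708  78.75003902  49.8       ] 55.021327688366696
[588.14821932  79.52289267  22.        ] 60.97036094215176
```

Request:
{"method": "arm_command", "body": {"motion": [[[-0.0003,0.0002,-0.007],[0,0,0],0.25],[[-0.0003,0.0002,-0.014],[0,0,0],0.25],[[-0.0003,0.0002,-0.017],[0,0,0],0.25],[[-0.0003,0.0002,-0.02],[0,0,0],0.25],[[-0.0003,0.0002,-0.022],[0,0,0],0.25],[[-0.0003,0.0002,-0.024],[0,0,0],0.25],[[-0.0003,0.0002,-0.0255],[0,0,0],0.25],[[-0.0003,0.0002,-0.0255],[0,0,0],0.25]]}}

```text
t: 52.15
ee_pos: [590.1, 78.9, 31.7]
orientation: [0.069, 0.998, -0.0, -0.0]
ft_force: [-4.3, 0.4, 5.2]
width: 28.1
```

Run:
```python
from h import *
st(); im,K,W=save('wrist','w31'); crop('w31',160,60,480,320,2.4,'c31')
```

```text
52.15 q [ 0.04  0.21  1.92 -0.    1.02 -1.39] p [590.1  78.9  31.7] F [-4.3  0.4  5.2] w 28.1 yang 82.1
```

View pics/c31.png

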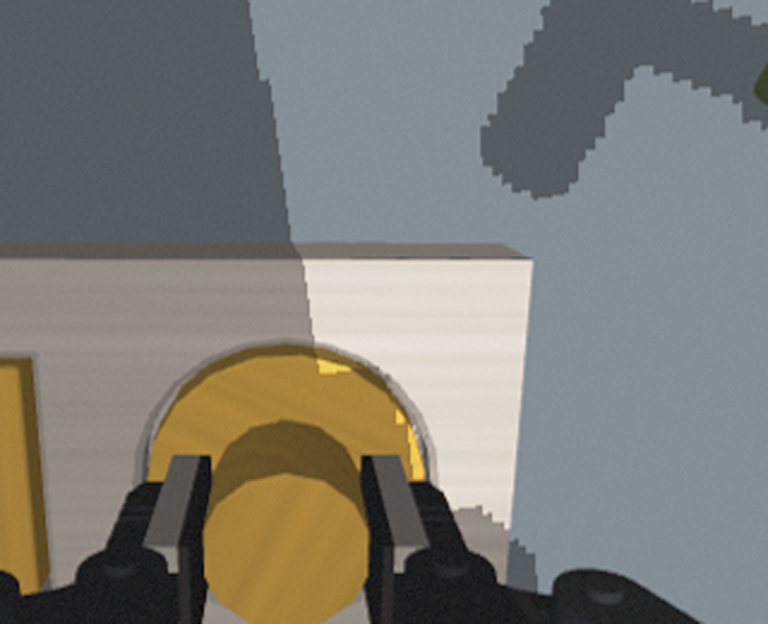

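Request:
{"method": "arm_command", "body": {"motion": [[[0,0,0],[0,0,0],0.5],[[0,0,0],[0,0,0],0.5],[[0,0,0.03],[0,0,0],0.5],[[0,0,0.08],[0,0,0],0.5],[[0,0,0.13],[0,0,0],0.5],[[0.03,0,0.18],[0,0,0],0.5],[[0.06,0,0.2],[0,0,0],0.3],[[0.06,0,0.2],[0,0,0],0]]}}

```text
t: 53.2
ee_pos: [652.5, 78.8, 233.3]
orientation: [0.069, 0.998, 0.0, 0.003]
ft_force: [-0.6, -1.2, -1.1]
width: 8.3
```

Request:
{"method": "arm_command", "body": {"motion": [[[0,0,0],[0,0,0],0],[[0,0,0],[0,0,0],0],[[0,0,0],[0,0,0],0]]}}

```text
t: 53.58
ee_pos: [649.0, 78.9, 229.2]
orientation: [0.069, 0.998, -0.0, -0.001]
ft_force: [0.1, 0.3, -0.1]
width: 0.1
```

Run:
```python
from h import *
st(); im,K,W=save('wrist','w32'); save('side','s32'); crop('s32',180,130,380,280,4,'c32')
```

```text
53.575 q [ 0.04  0.13  1.64 -0.    1.37 -1.39] p [649.   78.9 229.2] F [ 0.1  0.3 -0.1] w 0.1 yang 82.1
```

View pics/w32.png

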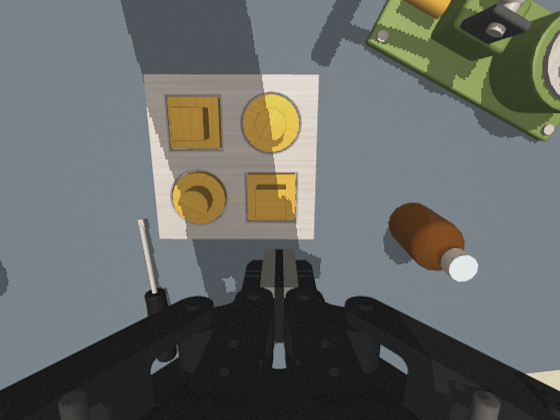

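View pics/c32.png

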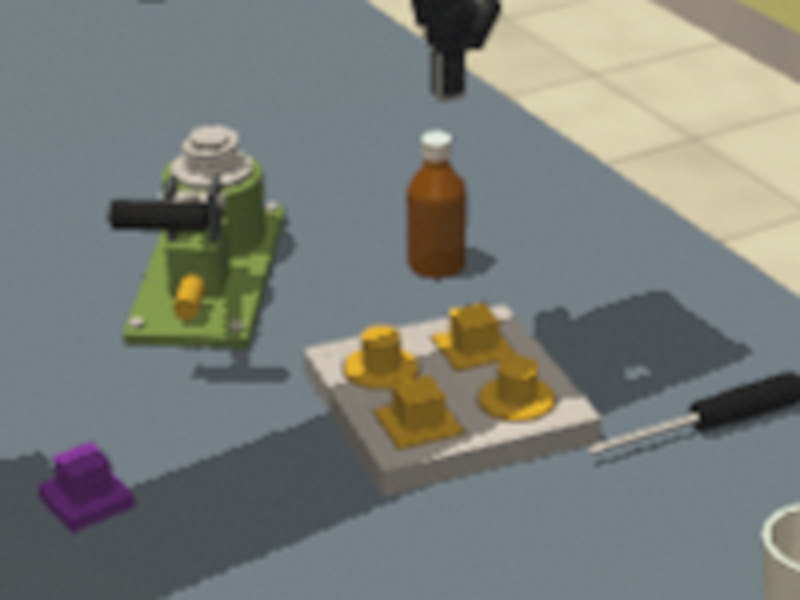

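Request:
{"method": "arm_command", "body": {"motion": [[[-0.04,0.018,0],[0,0,0.16],0],[[-0.09,0.04,0],[0,0,0.32],0],[[-0.14,0.064,0],[0,0,0.48],0],[[-0.19,0.088,0],[0,0,0.64],0],[[-0.19,0.088,0],[0,0,0.8],0],[[-0.19,0.088,0],[0,0,0.96],0],[[-0.19,0.088,-0.02],[0,0,1.11],0],[[-0.19,0.088,-0.04],[0,0,1.11],0]]}}

```text
t: 54.68
ee_pos: [460.0, 166.9, 190.0]
orientation: [-0.466, 0.885, -0.0, 0.0]
ft_force: [-0.3, 0.5, -0.5]
width: -0.2
```

Request:
{"method": "arm_command", "body": {"motion": [[[0,0,0],[0,0,0],0],[[0,0,0],[0,0,0],0],[[0,0,0],[0,0,0],0]]}}

```text
t: 55.05
ee_pos: [460.6, 166.9, 191.4]
orientation: [-0.466, 0.885, -0.0, 0.001]
ft_force: [0.1, 0.2, 0.8]
width: -0.1
```

Run:
```python
from h import *
st(); im,K,W=save('wrist','w33'); save('side','s33'); crop('s33',180,100,300,220,6,'c33'); save('top','t33')
for p in [(459.2,167.1,145.6),(459.2+28.9,167.1-19.7,156),(459.2-28.9,167.1+19.7,156)]: print(proj(K,W,p))
```

```text
55.05 q [ 0.24 -0.21  2.04 -0.    1.31 -2.3 ] p [460.6 166.9 191.4] F [0.1 0.2 0.8] w -0.1 yang 145.6
[279.33771342 232.02932672]
[216.65338214 238.50805924]
[342.06789334 238.41084524]
```

View pics/w33.png

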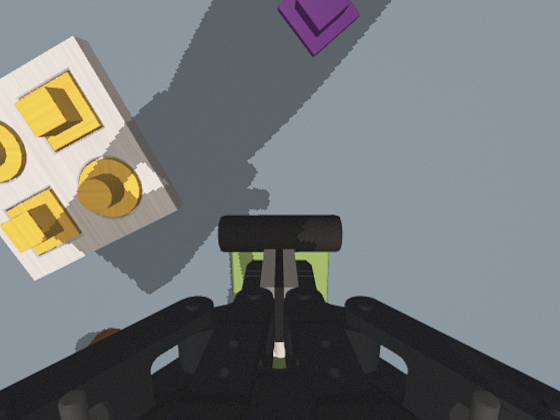

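View pics/c33.png

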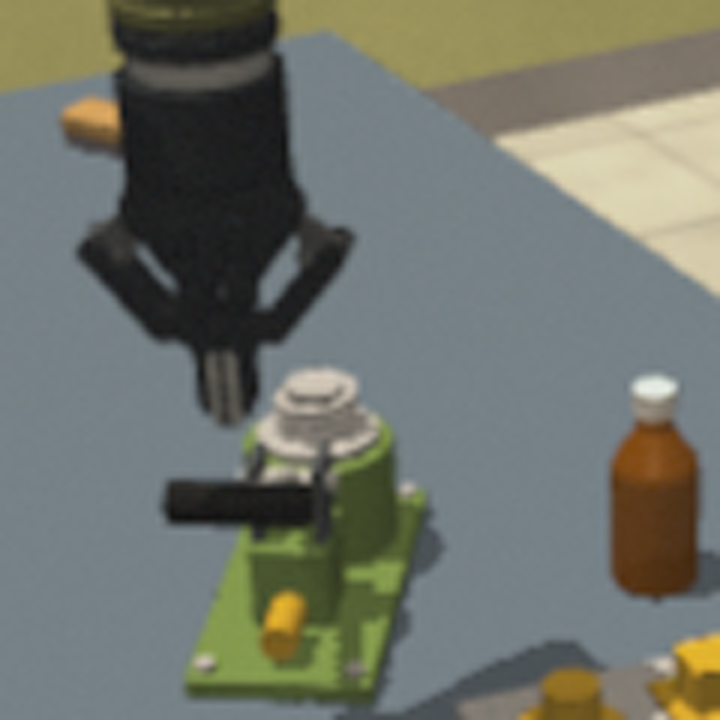

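Request:
{"method": "arm_command", "body": {"motion": [[[-0.001,0,-0.02],[0,0,0],0],[[-0.001,0,-0.033],[0,0,0],0],[[-0.003,-0.003,-0.048],[0,0,0],0],[[-0.005,-0.006,-0.063],[0,0,0],0],[[-0.006,-0.008,-0.078],[0,0,0],0],[[-0.007,-0.008,-0.09],[0,0,0],0],[[-0.006,-0.007,-0.102],[0,0,0],0],[[-0.006,-0.007,-0.112],[0,0,0],0]]}}

```text
t: 56.2
ee_pos: [454.2, 159.4, 78.7]
orientation: [-0.467, 0.884, -0.0, -0.0]
ft_force: [-9.3, -4.6, 38.0]
width: 0.4
```

Request:
{"method": "arm_command", "body": {"motion": [[[0,0,-0.002],[0,0,0],0],[[0,0,-0.004],[0,0,0],0],[[0,0,-0.004],[0,0,0],0]]}}

```text
t: 56.58
ee_pos: [454.3, 159.4, 78.9]
orientation: [-0.467, 0.884, -0.0, -0.001]
ft_force: [-15.8, -6.0, 32.3]
width: -0.0
```

Run:
```python
from h import *
st(); im,K,W=save('wrist','w34'); save('side','s34'); crop('s34',180,100,300,220,6,'c34')
```

```text
56.575 q [ 0.23 -0.1   2.15 -0.    1.1  -2.32] p [454.3 159.4  78.9] F [-15.8  -6.   32.3] w -0.0 yang 145.7
```

View pics/c34.png

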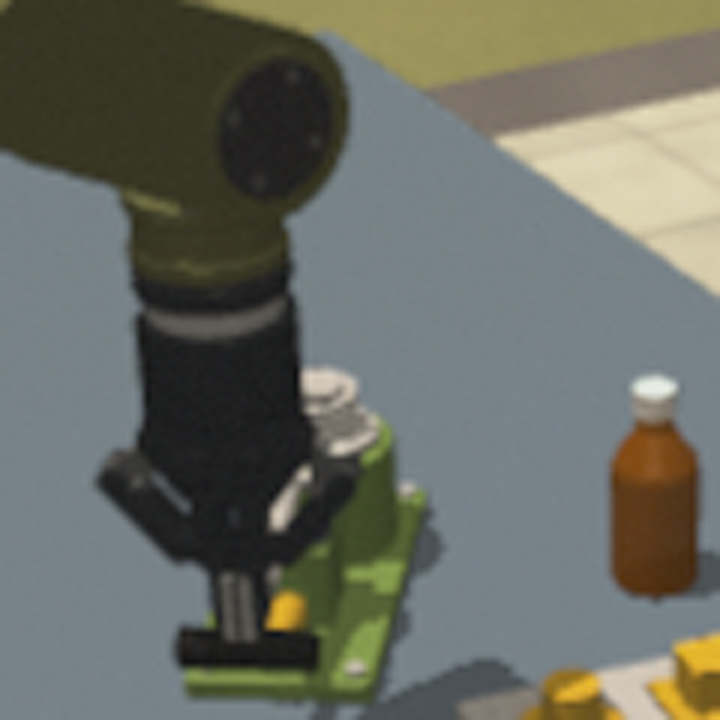

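View pics/w34.png

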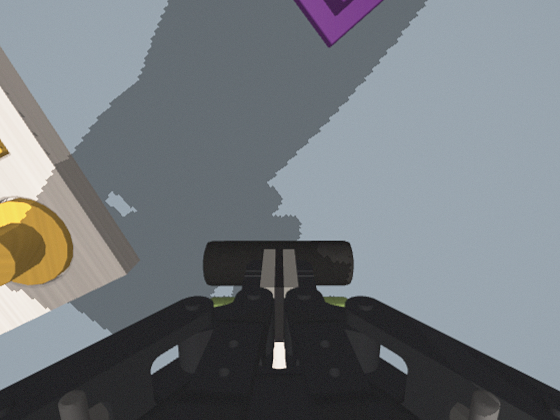

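Request:
{"method": "arm_command", "body": {"motion": [[[0,-0.001,0.018],[0,0,0],0],[[0,0,0.034],[0,0,0],0],[[0.001,0.001,0.05],[0,0,0],0],[[0.003,0.004,0.066],[0,0,0],0],[[0.005,0.007,0.08],[0,0,0],0],[[0.005,0.007,0.093],[0,0,0],0],[[0.005,0.007,0.096],[0,0,0],0],[[0.005,0.007,0.096],[0,0,0],0]]}}

```text
t: 57.68
ee_pos: [458.5, 166.6, 169.8]
orientation: [-0.467, 0.884, 0.0, -0.001]
ft_force: [0.1, -0.6, -0.4]
width: 0.1
```

Run:
```python
from h import *
st(); im,K,W=save('wrist','w35'); save('side','s35'); crop('s35',180,100,300,220,6,'c35')
```

```text
57.675 q [ 0.24 -0.2   2.07 -0.    1.27 -2.3 ] p [458.5 166.6 169.8] F [ 0.1 -0.6 -0.4] w 0.1 yang 145.6
```

View pics/c35.png

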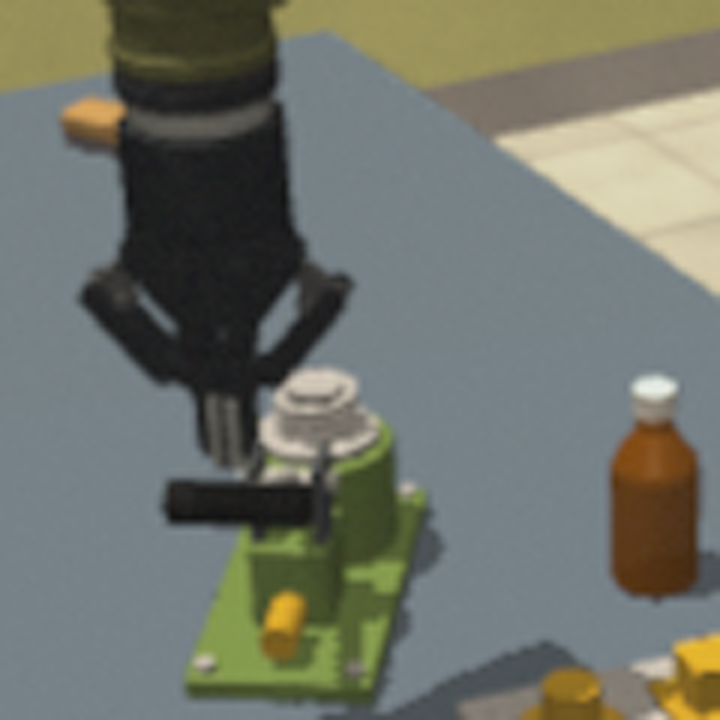

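Request:
{"method": "arm_command", "body": {"motion": [[[0,0,-0.012],[0,0,0],0],[[-0.002,-0.003,-0.028],[0,0,0],0],[[-0.004,-0.006,-0.043],[0,0,0],0],[[-0.005,-0.008,-0.058],[0,0,0],0],[[-0.005,-0.008,-0.071],[0,0,0],0],[[-0.005,-0.007,-0.083],[0,0,0],0],[[-0.005,-0.007,-0.092],[0,0,0],0],[[-0.005,-0.007,-0.093],[0,0,0],0]]}}

```text
t: 58.78
ee_pos: [454.2, 159.0, 79.4]
orientation: [-0.467, 0.884, -0.001, -0.001]
ft_force: [-10.1, -6.4, 23.3]
width: -0.3
```

Request:
{"method": "arm_command", "body": {"motion": [[[0,0,0],[0,0,0],0],[[0,0,0],[0,0,0],0]]}}

```text
t: 59.02
ee_pos: [454.2, 159.1, 79.4]
orientation: [-0.467, 0.884, -0.001, -0.001]
ft_force: [-8.0, -4.6, 19.8]
width: 0.0
```

Request:
{"method": "arm_command", "body": {"motion": [[[0,-0.001,0.015],[0,0,0],0],[[0,0,0.031],[0,0,0],0],[[0.001,0.001,0.047],[0,0,0],0],[[0.003,0.004,0.063],[0,0,0],0],[[0.005,0.007,0.077],[0,0,0],0],[[0.005,0.007,0.09],[0,0,0],0],[[0.005,0.007,0.093],[0,0,0],0],[[0.005,0.007,0.093],[0,0,0],0]]}}

```text
t: 60.02
ee_pos: [458.4, 166.6, 169.8]
orientation: [-0.467, 0.884, 0.0, -0.001]
ft_force: [-0.8, 0.1, 0.6]
width: -0.4
```

Run:
```python
from h import *
st(); im,K,W=save('wrist','w36'); save('side','s36'); crop('s36',180,100,300,220,6,'c36')
```

```text
60.025 q [ 0.24 -0.2   2.07 -0.    1.27 -2.3 ] p [458.4 166.6 169.8] F [-0.8  0.1  0.6] w -0.4 yang 145.6
```

View pics/c36.png

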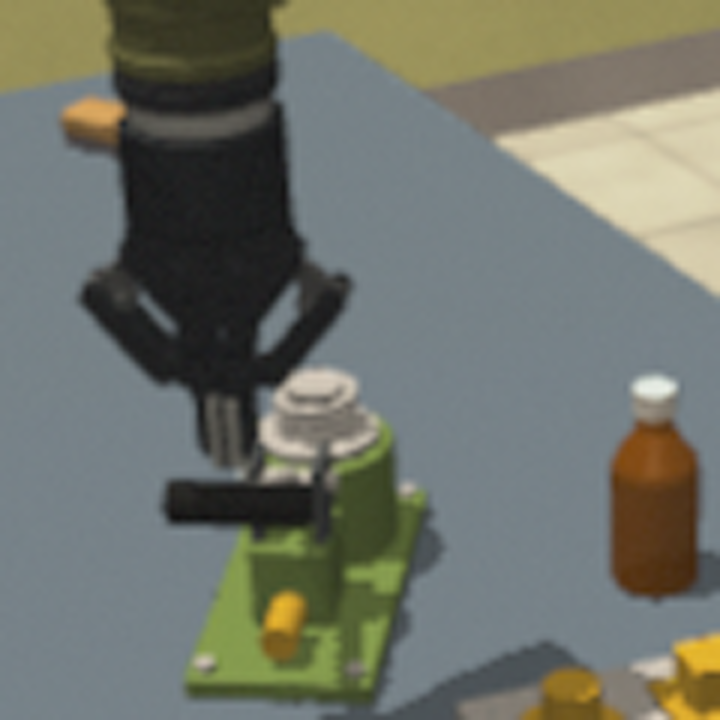

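Request:
{"method": "arm_command", "body": {"motion": [[[0,0,-0.012],[0,0,0],0],[[-0.002,-0.003,-0.028],[0,0,0],0],[[-0.004,-0.006,-0.043],[0,0,0],0],[[-0.005,-0.008,-0.058],[0,0,0],0],[[-0.005,-0.008,-0.071],[0,0,0],0],[[-0.005,-0.007,-0.083],[0,0,0],0],[[-0.005,-0.007,-0.092],[0,0,0],0],[[-0.005,-0.007,-0.094],[0,0,0],0]]}}

```text
t: 61.12
ee_pos: [454.3, 159.0, 79.0]
orientation: [-0.467, 0.884, -0.001, -0.002]
ft_force: [-12.7, -6.5, 29.5]
width: 0.1
```

Request:
{"method": "arm_command", "body": {"motion": [[[0,0,0],[0,0,0],0],[[0,0,0],[0,0,0],0]]}}

```text
t: 61.38
ee_pos: [454.2, 159.0, 79.2]
orientation: [-0.467, 0.884, -0.001, -0.001]
ft_force: [-10.3, -5.6, 24.6]
width: 0.2
```

Request:
{"method": "arm_command", "body": {"motion": [[[0,-0.001,0.015],[0,0,0],0],[[0,0,0.031],[0,0,0],0],[[0.001,0.001,0.047],[0,0,0],0],[[0.003,0.004,0.063],[0,0,0],0],[[0.005,0.007,0.077],[0,0,0],0],[[0.005,0.007,0.092],[0,0,0],0],[[0.005,0.007,0.13],[0,0,0],0],[[0.005,0.007,0.17],[0,0,0],0]]}}

```text
t: 62.38
ee_pos: [457.8, 166.4, 246.1]
orientation: [-0.467, 0.884, 0.0, -0.002]
ft_force: [1.0, 0.3, -0.3]
width: 0.0
```

Request:
{"method": "arm_command", "body": {"motion": [[[0,0,0.03],[0,0,0],0],[[-0.02,0.05,0.03],[0,0,0],0],[[-0.04,0.1,0.03],[0,0,0],0],[[-0.06,0.15,0.03],[0,0,0],0],[[-0.08,0.2,0.03],[0,0,0],0],[[-0.08,0.2,0.03],[0,0,0],0],[[-0.08,0.2,0.03],[0,0,0],0],[[-0.08,0.2,0.03],[0,0,0],0]]}}

```text
t: 63.38
ee_pos: [379.3, 365.7, 276.1]
orientation: [-0.466, 0.885, -0.0, -0.0]
ft_force: [0.5, -0.4, 0.1]
width: -0.4
```

Run:
```python
from h import *
st(); save('side','s37'); save('top','t37'); crop('s37',180,130,420,340,3.3,'c37'); crop('t37',100,90,470,330,2.1,'c37t')
```

```text
63.375 q [ 0.67 -0.18  1.87 -0.    1.45 -1.87] p [379.3 365.7 276.1] F [ 0.5 -0.4  0.1] w -0.4 yang 145.6
```

View pics/c37.png

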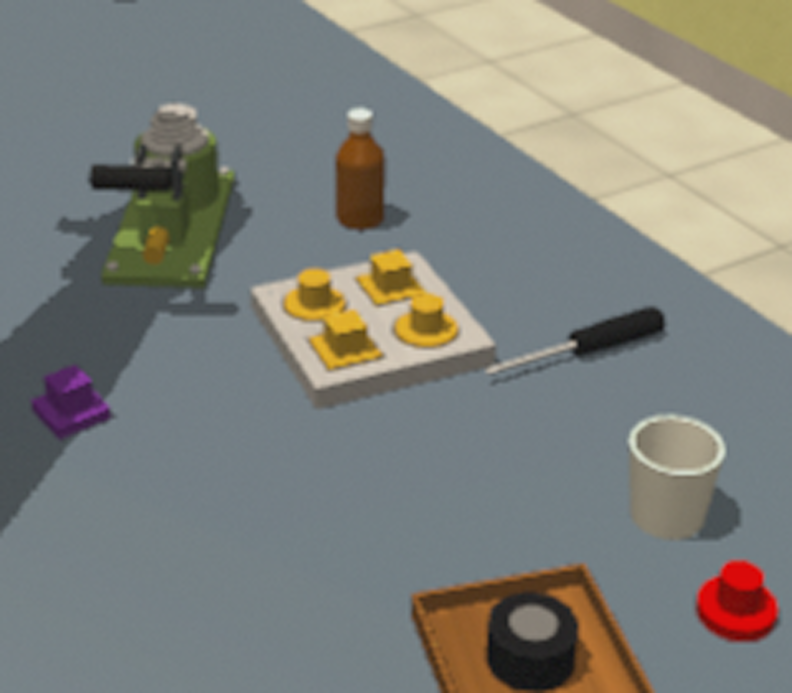

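View pics/c37t.png

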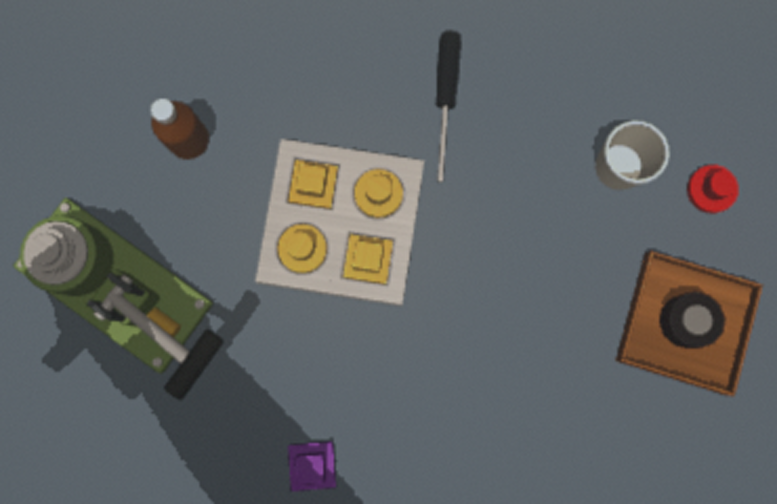

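Run:
```python
from h import *
print(ctrl.job_done()); st()
```

```text
the job is handed in; nothing more can be done
None
the job is handed in; nothing more can be done
```

The job is done and handed in at about 63 s of the 210 s allowed.

- **Cap:** I unscrewed it in three regrasped turns, 756° in all. It lifted off freely and lies flat in the wooden tray.
- **Blanks:** All four brass blanks, two round and two square, are hub up in nests of their own shape. Each square and the second round bottomed within 0.1 mm of the expected height, with about 5 N of contact. I released the first round about 1 mm above the floor, so its seating is confirmed only by the pictures.
- **Pump:** I gave three full strokes after that. Each was pressed to the lower stop (fingertips at 79 mm, 20–32 N held against the stop; the highest vertical reading was 38 N, briefly, on the first). After strokes 1 and 2 I let the lever rise clear of the fingers to its rest, and the side view confirmed it. After stroke 3 the final pictures show it at rest.
- **Last checks:** The final side and top pictures show:
  - the reservoir open and the cap in the tray
  - all blanks in and the lever up
  - the bottle, screwdriver, pot and both look-alikes where they were
  - the robot clear of everything

The top and wrist cameras disagreed by about 3 mm in x. I used the wrist camera for all grasps and fits, and these went in without trouble. I saw no grip slip and no knocked blank.

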